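# Swing the clamped cam follower over for roller assembly

## Robot

A 6-joint arm with a two-finger parallel gripper is mounted at the origin on the work surface. World frame = base frame: x ahead of the robot, y to its left, z up, the work surface at z = 0. Lengths are in m, angles in rad, forces in N, time in s.
With the tool pointing down it reaches from about 0.325 to 0.75 m from the base axis. Payload 7.6 kg.
Tool frame: the origin (TCP) lies between the finger pads; the fingertips stand 8 mm ahead of it and the grasp point (between the pads) lies 11 mm behind it (robot.tips_ahead is the distance from the TCP to the fingertips, in m); z points along the fingers, y is the line along which they close (so a half turn about z gives the same grasp; the last joint's range is limited). The gripper opens to 85 mm and grips with 20 to 120 N. Pads are 22 mm wide; open, the fingers measure 114 mm over their backs; the gripper's body (76 mm by 85 mm) begins 54 mm behind the grasp point. The pads swing forward as they close: fully open they stand 13 mm farther back than shut.
Start: joints at [-1.278, 0.052, 1.401, -0, 1.689, -0.07], TCP at [0.186, -0.491, 0.239] pointing down, gripper open.
Joint ranges: [-2.9, 2.9], [-0.91, 2.17], [0.12, 2.37], [-1.06, 4.2], [0.26, 2.73], [-2.93, 2.93]. Speed limits (rad/s): [2.57, 2.57, 3.01, 3.14, 3.14, 3.14].

## Interface

Orientations are given as [roll, pitch, yaw] about the fixed x, y, z axes, in that order (R = Rz(yaw) Ry(pitch) Rx(roll)).
In Python, from cell import monitor, vision, close_job, robot gives the robot as it stands.
- The arm moves only by the shell command python3 -m creep 'ROWS' [FORCE]. ROWS is JSON, one flat list of numbers, 7 for each row, row after row: the shift along the world's x, y, z in cm, then the turn, a rotation vector about the world's x, y, z in units of 6 degrees (1.0 is 6 degrees), then the finger opening in cm, from 0 to 8.54. A call has 1 to 12 rows; each row is the pose to reach, as a shift and turn from the pose commanded when the call began; what a row does not reach only later rows make up. A row lasts 1/12 s, in which the tool goes at most 41.7 mm and 7.16 degrees, less where a joint would pass 70% of its speed; a pose out of reach is approached as far as the arm can. A call with a gripper value outside its range is refused whole. The fingers move at their own pace and stop on an object; FORCE is the grip in N (left out, the last holds). Time passes only in rows, so rows that repeat a pose let the fingers close. It gives the time, the measured TCP pose, the force, the opening and the grip force at its end, in the units of the state.
- monitor.state(): the state, without advancing time (a new reading comes with each control period).
- vision.snapshot(name): name is "scene" or "top" or "wrist"; returns the picture (384x512x3 uint8, red, green, blue); there is no depth.
- vision.camera_params(name): a dict with "vfov" (degrees; the focal length in pixels is half the picture's height over the tangent of half this angle, whatever the lens; pixels are square), "cx", "cy" (the principal point, pixels), "rvec" (rotation vector, rad) and "tvec" (3), from world to camera coordinates, as OpenCV has them; the wrist camera has in their place "mount" (4x4, takes a point from camera to tool coordinates, whose origin is the TCP and whose axes are the flange's). Camera axes: x right, y down, z forward; pixel columns grow to the right and rows downward; lengths in m; the calibration is good to about 2 mm. A picture is of the moment at which its call begins: read the wrist's pose just before it. camera_params takes no time and is no camera call.
- close_job(): hands the job in; it is judged then, once.
The state is a dict: "clock": time; "qpos": joint angles; "joint_velocities": joint speeds; "joint_torque": joint torques, N m; "eef_pos": TCP position; "tool_rot": TCP orientation; "ft_force": force on the tool from outside, world axes, zero at the start; "torque": the same for the moment, N m; "finger_gap": opening from 0.0 (shut) to 1.0 (fully open); "finger_force": force on a finger pad.
Only numpy, scipy, OpenCV 4.12 (cv2) and the standard library are available. Lean on these libraries where they do the work, as an engineer would, in place of code of your own. Each camera call takes 0.05 s, during which the arm holds its last target. There are 200 camera calls.

## Task

The white cam follower in the clamp stand is deburred and must now be swung round to its assembly position: pull out the upright stop pin that blocks its way and lay it in the grey tray, back the clamp screw off by no more than half a turn, swing the follower round until its arm rests against the fixed stop dowel, and tighten the screw firmly again. Then slide every white track roller lying on the counter down over the follower's upright journal, stacked flat and fully down. Leave everything else on the counter where it is.

Things in the scene. Friction and masses are not known exactly. Their poses are not given: they have to be found in the camera images.
- stand: Fixed clamp stand. Grey plate, top 30 mm up, x -140..+120, y -100..+150 mm from the origin, which lies on the counter under the screw's axis; z up. At x +80..+116 mm stands the column; its 36 mm wide arm reaches back over the hub to x -24 mm, 102 to 128 mm high (brass nut to 133 mm). A stud on the axis, 23 mm diameter, 20 mm high, locates the hub.
- stop_dowel (a point): Fixed stop: top centre of a steel dowel on the plate, 16 mm diameter, 20 mm high (lower than the follower's arm), at (-44, -61) mm in the stand's frame.
- stop_place (a point): Point of the stand where the axis of the follower's journal stands (seen from above) once its arm rests against the stop dowel: 115 mm from the screw's axis at (-94, -66) mm in the stand's frame.
- follower: White acetal lever flat on the plate, hub (56 mm diameter, 32 high) bored over the stud with 1.5 mm play. Origin: hub's axis, underside; x along the arm (34 wide, 22 thick) to a 44 mm boss 115 mm out; toe 65 mm the other way. Arm starts about 110 deg from the stand's +x (at its +y side) and must turn about 105 deg counter-clockwise from above, through the side facing the robot.
- journal (a point): Centre of the top of the follower's upright journal: a plain 18 mm round shaft on the boss, 68 mm high (22 to 90 mm above the follower's underside), its last 9 mm tapering to 10 mm. It is a good grip to swing the follower by.
- screw (a joint): Clamp screw's turn in rad: 0 where its pad just touches the hub, growing as it is backed off (counter-clockwise from above), 1 mm of lift per rad; negative is tightened. Starts at about -0.35 to -0.65 (tight). Stays where it is left. The pad then presses with about 19 N per 0.1 rad, and turning it needs about 0.2 to 0.35 N m.
- t_handle (a point): Top centre of the screw's black T handle, on the screw's axis, about 182 mm above the counter. The handle is a straight bar 88 mm long, 14 mm wide, 26 mm high below this point, on a 26 mm diameter neck. The frame turns with it: the bar lies along its y axis (along the stand's y when the screw reads 0).
- spindle: The screw's black round pad, 40 mm diameter, that presses on the hub; it moves up and down but does not turn. Origin: centre of its underside.
- pin: Steel stop pin, 170 mm long, 0.24 kg, upright in a 15 mm hole of the plate at the start, hemming in the follower's arm. Origin: centre of its foot (4 mm above the counter at the start); z along it to the head. Shaft 12 mm diameter; 26 mm diameter shoulder 26 to 32 mm from the foot, resting on the plate; 24 mm diameter knurled head 134 to 170 mm from the foot.
- pin_head (a point): Middle of the pin's head, on its axis, 152 mm from the foot.
- pin_mid (a point): Middle of the pin's length, on its axis, 85 mm from the foot.
- tray: Fixed open grey tray, 250 mm (x) x 140 mm (y), 32 mm high, walls and floor about 4 to 5 mm thick. Origin: underside centre; empty at the start.
- roller0: White acetal track roller: plain ring, 60 mm outside diameter, 22 mm bore, 16 mm high, 55 g, lying flat on the counter to the right of the stand. Origin: centre of its underside, z along its bore. Two to four of the rollers are present (absent ones: None); they may be stacked in any order.
- roller1: White acetal track roller: plain ring, 60 mm outside diameter, 22 mm bore, 16 mm high, 55 g, lying flat on the counter to the right of the stand. Origin: centre of its underside, z along its bore. Two to four of the rollers are present (absent ones: None); they may be stacked in any order.
- roller2: White acetal track roller: plain ring, 60 mm outside diameter, 22 mm bore, 16 mm high, 55 g, lying flat on the counter to the right of the stand. Origin: centre of its underside, z along its bore. Two to four of the rollers are present (absent ones: None); they may be stacked in any order.
- roller3: White acetal track roller: plain ring, 60 mm outside diameter, 22 mm bore, 16 mm high, 55 g, lying flat on the counter to the right of the stand. Origin: centre of its underside, z along its bore. Two to four of the rollers are present (absent ones: None); they may be stacked in any order.
- loupe: Brass-rimmed glass loupe, 58 mm diameter, 22 mm high, lies among the rollers; loose bystander, to be left alone. Origin: about its middle, on the counter.
- caliper: Steel dial caliper, 210 mm long; loose bystander, to be left alone. Origin: about its middle, on the counter.
- cover0: Black ABS remote back cover, 165 x 48 x 14 mm; loose bystander, to be left alone. Origin: about its middle, on the counter.
- cover1: Black ABS remote back cover, 165 x 48 x 14 mm; loose bystander, to be left alone. Origin: about its middle, on the counter.
- scraper: Hand scraper with black handle and thin steel shank, 170 mm long; loose bystander, to be left alone. Origin: about its middle, on the counter.
Mind the look-alikes: they are no part of the job. Leave any purple look-alike of the roller1 alone. What is shaped like the roller0 but green is not meant.

How it is judged:
On the way, in this order (a step that is already met when the one before it is completed fails the run):
1. the clamp screw is backed off so that its pad no longer presses on the follower (value of joint screw above 0 rad and contact force between spindle and follower below 2 N), for 0.2 s.
2. with the screw still backed off, the follower is swung round against the fixed stop (horizontal distance between journal and stop_place below 0.012 m and value of joint screw above -0.2 rad), for 0.2 s.
3. the clamp screw is tight on the follower again (horizontal distance between journal and stop_place below 0.012 m and contact force between spindle and follower above 40 N), for 0.3 s.
At the end, for the whole second after the job is handed in: Follower flat on its stud, journal within 12 mm of its place at the stop, clamp pressing with over 40 N; pin lying in the tray; every roller present on the journal (within 6 mm of its axis), flat and fully down, stacked; all at rest (all of step 3 and horizontal distance between follower and stand below 0.008 m and angle between follower's own z axis and vertical below 0.06 rad and linear speed of each of follower, roller0, roller1, roller2, roller3 below 0.02 m/s and x of pin_mid in the frame of tray between -0.115 and 0.115 m and y of pin_mid in the frame of tray between -0.06 and 0.06 m and height (world z) of pin_mid below 0.035 m and angle between pin's own z axis and vertical above 1.2 rad and linear speed of pin below 0.03 m/s and horizontal distance between each of roller0, roller1, roller2, roller3 and journal below 0.006 m and z of each of roller0, roller1, roller2, roller3 in the frame of follower above 0.017 m and ((angle between roller0's own z axis and vertical below 0.12 rad and z of roller0 in the frame of follower below 0.075 m) or (angle between roller0's own z axis and vertical above 3.02 rad and z of roller0 in the frame of follower below 0.091 m)) and ((angle between roller1's own z axis and vertical below 0.12 rad and z of roller1 in the frame of follower below 0.075 m) or (angle between roller1's own z axis and vertical above 3.02 rad and z of roller1 in the frame of follower below 0.091 m)) and ((angle between roller2's own z axis and vertical below 0.12 rad and z of roller2 in the frame of follower below 0.075 m) or (angle between roller2's own z axis and vertical above 3.02 rad and z of roller2 in the frame of follower below 0.091 m)) and ((angle between roller3's own z axis and vertical below 0.12 rad and z of roller3 in the frame of follower below 0.075 m) or (angle between roller3's own z axis and vertical above 3.02 rad and z of roller3 in the frame of follower below 0.091 m))); the robot touches nothing.
It fails at once if the clamp screw is backed off by clearly more than half a turn (value of joint screw above 2.9 rad).
It fails at once if the follower is lifted off its stud (z of follower in the frame of stand above 0.045 m).
It fails at once if a bystander on the counter (loupe, caliper, covers, scraper) is shoved more than 30 mm aside (distance of any of loupe, caliper, cover0, cover1, scraper from where it was at the start of the episode above 0.03 m).
Of roller0, roller1, roller2, roller3 only 2 to 4 are there at a start; the rules pass over those that are not, and their reading is None.
At some moment in a run one of roller0, roller1, roller2, roller3 may be knocked a few centimetres aside while the robot is not near it.
It also fails if it takes over 210 s, if anything falls off the work surface, if the arm or the gripper's body presses on something with over 40 N, if the wrist force passes 120 N, or if a joint passes its speed limit or range.

## Working session

There is one attempt and no reset: what is moved stays moved. The work goes in short steps, Python scripts to look and compute and a shell command to move; the robot and the scene stay as the last step left them, time stands still between calls to the robot, and variables do not carry over. Pictures are saved under pics/ and viewed, at most 14 in all, crops included, and the job is handed in when it is done.

```bash
ls; mkdir -p pics
cat > h.py <<'E'
import numpy as np, cv2
from scipy.spatial.transform import Rotation as R
from cell import monitor, vision, close_job, robot
def cam(name, st=None):
    p=vision.camera_params(name); f=192/np.tan(np.radians(p['vfov'])/2)
    K=np.array([[f,0,p['cx']],[0,f,p['cy']],[0,0,1.]])
    if 'mount' in p:
        st=st or monitor.state(); M=np.array(p['mount'])
        Rt=R.from_euler('xyz',st['tool_rot']).as_matrix()
        Rw=Rt@M[:3,:3]; c=Rt@M[:3,3]+np.array(st['eef_pos'])
    else:
        A=cv2.Rodrigues(np.array(p['rvec'],float))[0]; Rw=A.T; c=-A.T@np.array(p['tvec'],float).ravel()
    return K,Rw,c
def ray(C,u,v):
    K,Rw,c=C; return c,Rw@np.linalg.solve(K,[u,v,1.])
def at(C,u,v,z):
    c,d=ray(C,u,v); return c+d*(z-c[2])/d[2]
def proj(C,P):
    K,Rw,c=C; q=K@(Rw.T@(np.array(P,float)-c)); return q[:2]/q[2]
def tri(L):
    A=0;b=0
    for C,u,v in L:
        c,d=ray(C,u,v); d=d/np.linalg.norm(d); P=np.eye(3)-np.outer(d,d); A=A+P; b=b+P@c
    return np.linalg.solve(A,b)
def save(name,fn,crop=None,s=1.5):
    im=vision.snapshot(name)[:,:,::-1]
    cv2.imwrite('pics/raw_'+fn,im)
    if crop: x0,y0,x1,y1=crop; im=im[y0:y1,x0:x1]
    cv2.imwrite('pics/'+fn,cv2.resize(im,None,fx=s,fy=s,interpolation=cv2.INTER_CUBIC))
def stat():
    s=monitor.state(); print({k:np.round(v,4).tolist() for k,v in s.items()})
E
python3 - <<'E'
from h import *
save('scene','s0.png');save('top','t0.png');stat()
for n in('scene','top'):
    C=cam(n);print(n,C[2],C[1][:,2],C[0][0,0]); print({k:v for k,v in vision.camera_params(n).items()})
print(vision.camera_params('wrist'))
E
```

```text
pics
{'clock': 0.1, 'qpos': [-1.2783, 0.0528, 1.4016, 0.0, 1.6886, -0.0703], 'joint_velocities': [0.002, -0.0012, -0.0012, 0.0008, -0.0011, -0.0007], 'joint_torque': [0.0012, -38.2584, -36.0987, -0.0001, 0.0047, 0.0], 'eef_pos': [0.1863, -0.4906, 0.2386], 'tool_rot': [-3.1402, -0.0001, 0.3628], 'ft_force': [0.374, 0.7889, -0.2997], 'torque': [0.0268, -0.0073, -0.0574], 'finger_force': 0.0, 'finger_gap': 1.0016}
scene [ 1.30865214 -0.53077304  1.29511752] [-0.50953067  0.31289748 -0.80154455] 470.9564193387586
{'vfov': 44.35958085077089, 'cx': 259.89928243295185, 'cy': 190.7901803905562, 'rvec': array([ 2.23009174,  1.24033429, -0.41531177]), 'tvec': array([-0.23419817, -0.34094142,  1.87097033])}
top [ 0.27374112 -0.07283616  1.5464891 ] [ 0.20441078  0.00149886 -0.97888405] 380.552850639219
{'vfov': 53.54455008702482, 'cx': 250.49785894346732, 'cy': 190.84027765255277, 'rvec': array([ 2.11856367, -2.10653922,  0.21724357]), 'tvec': array([-0.07388391,  0.58368037,  1.45798705])}
{'vfov': 60.03020855213306, 'cx': 252.83417953564725, 'cy': 194.46724379041981, 'mount': array([[-2.33014185e-04, -9.50443771e-01, -3.10896421e-01,
         7.99018860e-02],
       [ 9.99999681e-01,  1.61651867e-05, -7.98909846e-04,
        -5.38134422e-04],
       [ 7.64344586e-04, -3.10896507e-01,  9.50443464e-01,
        -1.34125681e-01],
       [ 0.00000000e+00,  0.00000000e+00,  0.00000000e+00,
         1.00000000e+00]])}
```

View pics/s0.png

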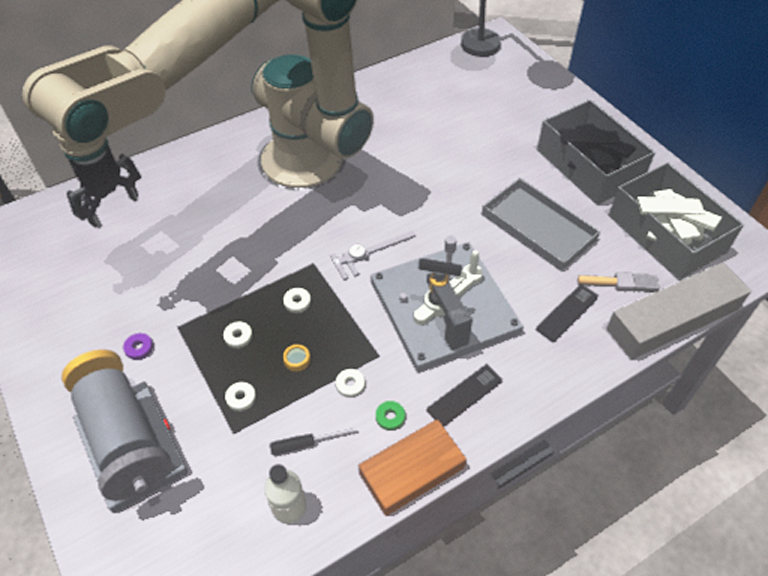

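View pics/t0.png

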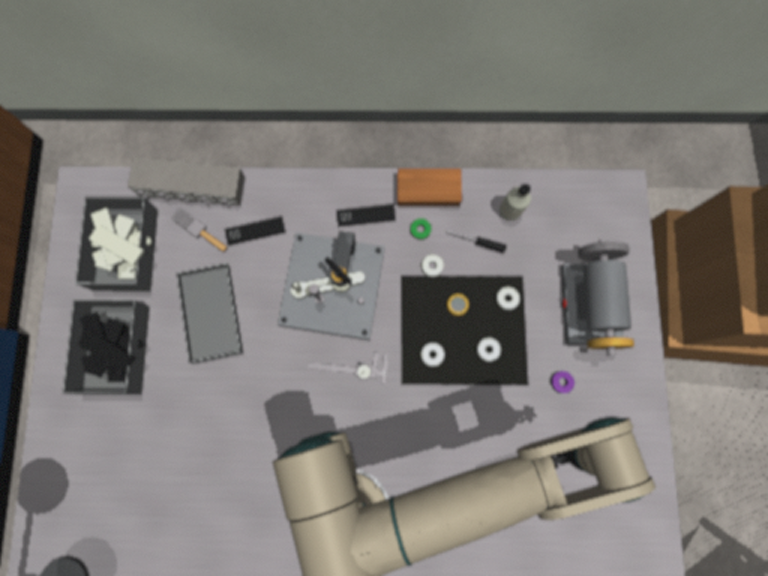

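The scene shows the stand at (445,300), the pin head at (450,243), the journal at (476,258), the tray at (540,222), white rollers at (297,300), (237,334), (240,397) and (350,382), and green and purple look-alikes. Next I'll take enlarged crops.

Run:
```python
import cv2
a=cv2.imread('pics/raw_s0.png')[150:250,240:355]
b=cv2.imread('pics/raw_t0.png')[150:230,182:260]
a=cv2.resize(a,None,fx=6,fy=6,interpolation=cv2.INTER_CUBIC);b=cv2.resize(b,None,fx=7.5,fy=7.5,interpolation=cv2.INTER_CUBIC)
cv2.imwrite('pics/s0c.png',a);cv2.imwrite('pics/t0c.png',b);print(a.shape,b.shape)
```

```text
(600, 690, 3) (600, 585, 3)
```

View pics/s0c.png

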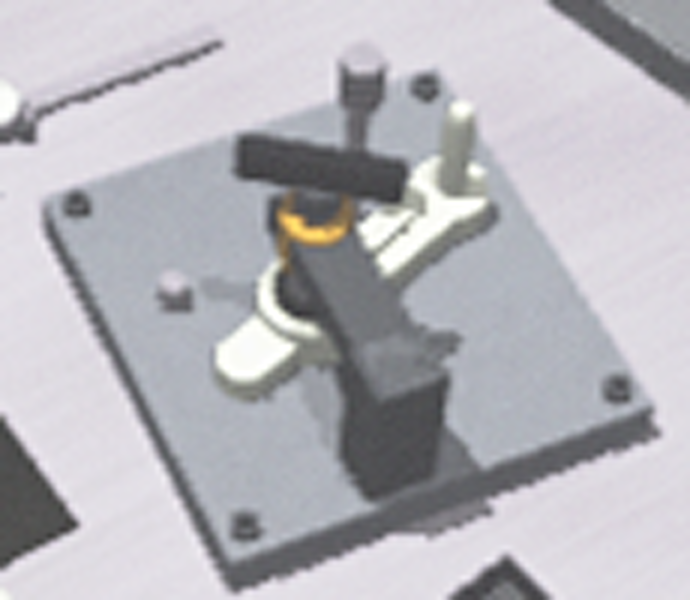

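View pics/t0c.png

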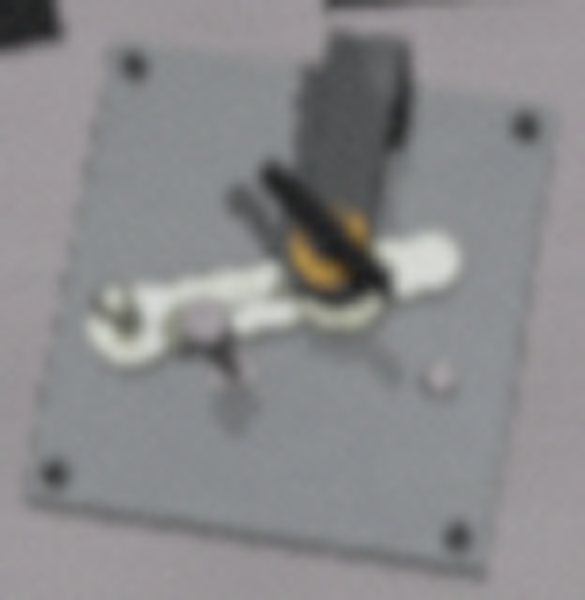

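The scene crop shows plate corners at (45,205), (435,70), (650,412) and (233,568), the pin head top at (362,57), the journal top at (462,107), the dowel at (175,280), and the T bar from (240,150) to (408,175). The top crop shows the same items at pin (205,317), journal (120,292), dowel (440,375) and bar (270,168)-(383,285).

```bash
cat > m0.py <<'E'
from h import *
from scipy.optimize import least_squares
S=cam('scene');T=cam('top')
s=lambda u,v:(S,240+u/6,150+v/6)
t=lambda u,v:(T,182+u/7.5,150+v/7.5)
q=lambda u,v:(S,u/1.5,v/1.5)
r=lambda u,v:(T,u/1.5,v/1.5)
loc=[(120,150),(120,-100),(-140,-100),(-140,150)]
sp=[s(650,412),s(233,567),s(45,205),s(435,70)]
tp=[t(113,47),t(552,105),t(487,570),t(30,500)]
def fit(obs):
    def f(p):
        c,sn=np.cos(p[2]),np.sin(p[2]); o=[]
        for L,P in obs:
            x,y,z=np.array(L)/1000.
            W=[p[0]+c*x-sn*y,p[1]+sn*x+c*y,z]
            o+=list(proj(P[0],W)-P[1:])
        return o
    k=least_squares(f,[.5,0,0]);return k.x,np.round(np.array(k.fun),1)
for obs in ([((*l,30),p) for l,p in zip(loc,sp)],[((*l,30),p) for l,p in zip(loc,tp)]):
    print(*fit(obs))
x,f=fit([((*l,30),p) for l,p in zip(loc+loc,sp+tp)]+[((-44,-61,50),s(175,278)),((-44,-61,50),t(440,374))]);print('stand',x,f)
def st(x,y):
    c,sn=np.cos(x_[2]),np.sin(x_[2]);return np.array([x_[0]+c*x-sn*y,x_[1]+sn*x+c*y])
x_=x
print('stop_place',st(-.094,-.066),'dowel',st(-.044,-.061))
print('pin',tri([s(362,57),t(205,317)]),at(*s(362,57),.174),at(*t(205,317),.174))
print('jrn',tri([s(462,107),t(120,292)]),at(*s(462,107),.12),at(*t(120,292),.12))
a,b=[at(*t(*w),.182) for w in((270,168),(383,285))];print('bar top',a,b,np.degrees(np.arctan2(*(a-b)[1::-1])),np.linalg.norm(a-b))
a,b=[at(*s(*w),.182) for w in((240,150),(408,172))];print('bar sc',a,b,np.degrees(np.arctan2(*(b-a)[1::-1])),np.linalg.norm(a-b))
print('tray',[at(*q(*w),.032)[:2].round(3) for w in((520,181),(599,230),(562,265),(483,212))],[at(*r(*w),.032)[:2].round(3) for w in((178,272),(229,265),(242,353),(192,361))])
for w in((297,299),(237,333),(240,395),(350,381)):print('rol',at(*q(*w),.016)[:2])
for w in((432,354),(489,349),(508,298),(433,265)):print('rolT',at(*r(*w),.016)[:2])
print('loupe',at(*q(297,356),.022)[:2],'green',at(*q(390,415),.016)[:2])
E
python3 m0.py
```

```text
[ 0.60885154  0.01852025 -0.15314704] [ 1.  -0.2 -0.5  0.6 -0.8 -0.5  0.2 -0.2]
[ 0.59897855  0.02180967 -0.1372742 ] [-0.4 -0.6  0.7 -0.1  0.2  0.1 -0.5  0.5]
stand [ 0.60409085  0.02095177 -0.14723185] [ 0.8 -1.9 -0.4 -0.8 -1.  -1.5 -0.4 -1.4  0.2 -2.1  1.1 -1.   0.1 -1.
 -0.5 -1.1 -0.6  0.1  0.4 -0.6]
stop_place [ 0.5014256  -0.03054432] dowel [ 0.55161815 -0.03293344]
pin [0.55527808 0.08141208 0.16832527] [0.55906965 0.0783209  0.174     ] [0.55412273 0.08078439 0.174     ]
jrn [0.57907153 0.13234589 0.11854917] [0.58047983 0.13317939 0.12      ] [0.57795039 0.1306391  0.12      ]
bar top [0.62770182 0.04990687 0.182     ] [ 0.56895693 -0.00673771  0.182     ] 43.95722656425813 0.08160619654811983
bar sc [ 0.58254577 -0.01327569  0.182     ] [0.63882097 0.05040972 0.182     ] 48.53478023996595 0.08498664629958992
tray [array([0.398, 0.413]), array([0.626, 0.47 ]), array([0.662, 0.327]), array([0.434, 0.272])] [array([0.627, 0.469]), array([0.647, 0.331]), array([0.408, 0.282]), array([0.386, 0.413])]
rol [ 0.41641258 -0.22598387]
rol [ 0.4284615  -0.37723014]
rol [ 0.56893941 -0.43433998]
rol [ 0.6587971  -0.22886905]
rolT [ 0.40923984 -0.22189638]
rolT [ 0.42345548 -0.37469146]
rolT [ 0.56267347 -0.4313388 ]
rolT [ 0.65418392 -0.2281874 ]
loupe [ 0.55165586 -0.29501444] green [ 0.7673484  -0.19949307]
```

```bash
python3 -m creep '[17,28,6,0,0,0,8, 17,28,6,0,0,0,8, 17,28,6,0,0,0,8, 17,28,6,0,0,0,8, 17,28,6,0,0,0,8, 17,28,6,0,0,0,8, 17,28,6,0,0,0,8, 17,28,6,0,0,0,8, 17,28,6,0,0,0,8, 17,28,6,0,0,0,8, 17,28,6,0,0,0,8, 17,28,6,0,0,0,8]'
python3 -m creep '[17,29,0,0,0,-1,5, 17,29,0,0,0,-1,5, 17,29,0,0,0,-1,5, 17,29,0,0,0,-1,5, 17,29,0,0,0,-1,5, 17,29,0,0,0,-1,5, 17,29,0,0,0,-1,5, 17,29,0,0,0,-1,5, 17,29,0,0,0,-1,5, 17,29,0,0,0,-1,5, 17,29,0,0,0,-1,5, 17,29,0,0,0,-1,5]'
python3 - <<'E'
from h import *
save('wrist','w1.png');stat()
E
```

```text
clock: 1.1
eef_pos: [0.3557, -0.2117, 0.2987]
tool_rot: [-3.141, 0.001, 0.361]
ft_force: [0.4, -0.5, 0.3]
finger_gap: 0.937
finger_force: 0.0
clock: 2.1
eef_pos: [0.5261, 0.0772, 0.2993]
tool_rot: [3.141, 0.0, 0.255]
ft_force: [0.4, 0.2, 0.3]
finger_gap: 0.584
finger_force: 0.0
{'clock': 2.15, 'qpos': [0.0764, 0.0653, 1.2682, -0.0004, 1.8079, 1.3919], 'joint_velocities': [0.0048, -0.007, -0.0007, 0.0012, -0.0022, 0.0033], 'joint_torque': [0.3709, -38.2369, -36.0659, 0.0132, -0.0101, -0.0093], 'eef_pos': [0.5261, 0.0772, 0.2996], 'tool_rot': [3.1412, -0.0002, 0.2552], 'ft_force': [0.3796, -0.7571, -0.0523], 'torque': [0.0081, -0.087, 0.0218], 'finger_force': 0.0, 'finger_gap': 0.5861}
```

View pics/w1.png

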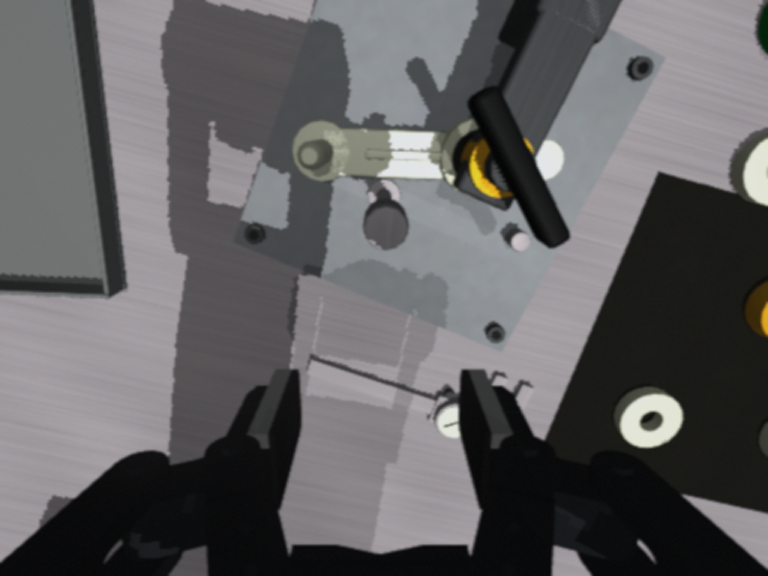

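Wrist view: pin head top at (386,224), journal top (312,152), bar ends (488,97) and (557,238), dowel top (517,239), and plate corners (663,60), (499,349) and (236,239).

```bash
cat > m1.py <<'E'
import io,contextlib
with contextlib.redirect_stdout(io.StringIO()): from m0 import *
W=cam('wrist'); w=lambda u,v:(W,u/1.5,v/1.5)
wp=[((120,-100,30),w(663,60)),((-140,-100,30),w(499,349)),((-140,150,30),w(236,239)),((-44,-61,50),w(517,239))]
x_,f=fit(wp);print('stand',x_,f,'stop',st(-.094,-.066),'dow',st(-.044,-.061))
print('pin',at(*w(386,224),.174),'jr',at(*w(312,152),.12))
a,b=at(*w(490,99),.182),at(*w(556,236),.182);print('bar',a,b,(a+b)/2,np.degrees(np.arctan2(*(a-b)[1::-1])),np.linalg.norm(a-b))
E
python3 m1.py
```

```text
stand [ 0.60263241  0.02406141 -0.1608384 ] [ 1.7 -1.9  0.2  1.5 -3.5  0.2  1.3  1.6] stop [ 0.5014256  -0.03054432] dow [ 0.55161815 -0.03293344]
pin [0.5580127  0.08258489 0.174     ] jr [0.57983174 0.13410646 0.12      ]
bar [0.62918219 0.05081418 0.182     ] [ 0.57539306 -0.002836    0.182     ] [0.60228762 0.02398909 0.182     ] 44.925898741400644 0.07597113074678216
```

```bash
python3 -m creep '[3.1,0.5,-4,0,0,0,5, 3.1,0.5,-7,0,0,0,5, 3.1,0.5,-10,0,0,0,5, 3.1,0.5,-13,0,0,0,5, 3.1,0.5,-15.5,0,0,0,5, 3.1,0.5,-15.5,0,0,0,5, 3.1,0.5,-15.5,0,0,0,5]'
python3 -m creep '[0,0,0,0,0,0,1.5, 0,0,0,0,0,0,1.5, 0,0,0,0,0,0,1.5, 0,0,0,0,0,0,1.5, 0,0,0,0,0,0,1.5, 0,0,0,0,0,0,1.5, 0,0,0,0,0,0,1.5, 0,0,0,0,0,0,1.5]' 60
python3 - <<'E'
from h import *
stat();save('wrist','w2.png')
E
```

```text
clock: 2.73
eef_pos: [0.5567, 0.0829, 0.1442]
tool_rot: [-3.141, 0.002, 0.256]
ft_force: [0.7, -0.3, 1.0]
finger_gap: 0.589
finger_force: 0.0
clock: 3.4
eef_pos: [0.5587, 0.0838, 0.1474]
tool_rot: [3.14, -0.005, 0.258]
ft_force: [0.5, -2.3, 6.4]
finger_gap: 0.266
finger_force: 58.8
{'clock': 3.4, 'qpos': [0.084, 0.2066, 1.4165, -0.0011, 1.5132, 1.397], 'joint_velocities': [-0.0011, -0.0002, 0.0013, -0.0008, -0.001, 0.0007], 'joint_torque': [1.1834, -39.3287, -31.5741, 0.7471, -0.103, 0.0064], 'eef_pos': [0.5587, 0.0838, 0.1474], 'tool_rot': [3.1396, -0.005, 0.2578], 'ft_force': [0.5132, -2.3375, 6.4331], 'torque': [-0.4891, 0.0606, -0.0103], 'finger_force': 58.8156, 'finger_gap': 0.2659}
```

```bash
python3 -m creep '[0,0,3,0,0,0,1.5, 0,0,6,0,0,0,1.5, 0,0,9,0,0,0,1.5, 0,0,12,0,0,0,1.5, 0,0,12,0,0,0,1.5, -3,0,12,0,0,0,1.5, -6,0,12,0,0,0,1.5, -6,3,12,0,0,0,1.5, -6,6,12,0,0,0,1.5, -6,9,12,0,0,0,1.5, -6,12,12,0,0,0,1.5, -6,12,12,0,0,0,1.5]'
python3 - <<'E'
from h import *
stat();save('wrist','w3.png')
import m1
print(at(*m1.w(108,291),.032))
E
```

```text
clock: 4.45
eef_pos: [0.4964, 0.2085, 0.2637]
tool_rot: [-3.14, 0.001, 0.263]
ft_force: [0.1, 0.7, -2.6]
finger_gap: 0.265
finger_force: 59.8
{'clock': 4.45, 'qpos': [0.328, 0.0856, 1.3176, 0.0021, 1.7388, 1.6364], 'joint_velocities': [-0.0687, -0.0224, 0.0288, -0.0426, 0.0146, -0.0754], 'joint_torque': [1.4145, -40.916, -38.1176, 0.1358, -0.0548, 0.6767], 'eef_pos': [0.4964, 0.2085, 0.2637], 'tool_rot': [-3.1396, 0.0006, 0.2628], 'ft_force': [0.1321, 0.6762, -2.6167], 'torque': [0.0427, -0.0475, 0.0198], 'finger_force': 59.8102, 'finger_gap': 0.2646}
stand [ 0.57458464  0.16256954 -0.15323768] [ 14.1 -10.9   0.7  11.3 -19.8   4.    3.1   5.6] stop [ 0.5014256  -0.03054432] dow [ 0.55161815 -0.03293344]
pin [0.53469485 0.21421079 0.174     ] jr [0.55255497 0.25959652 0.12      ]
bar [0.59606075 0.18747443 0.182     ] [0.55028972 0.14119927 0.182     ] [0.57317524 0.16433685 0.182     ] 45.313803127870315 0.06508745968333073
[0.40400621 0.39938583 0.032     ]
```

View pics/w3.png

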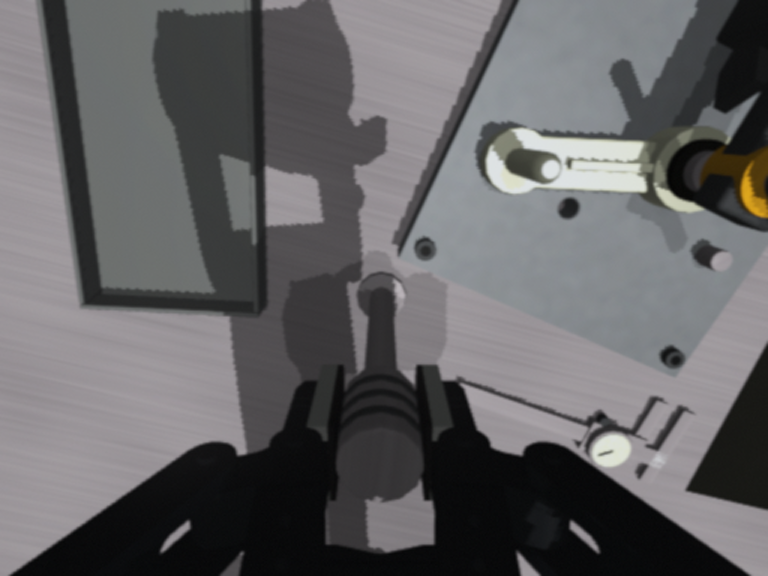

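The pin is held upright. The tray's near rim corners are at (262,312) and (84,304).

Run:
```python
from h import *
W=cam('wrist')
a,b=at(W,262/1.5,312/1.5,.032),at(W,84/1.5,304/1.5,.032);print(a,b,np.linalg.norm(a-b))
d=(b-a)/np.linalg.norm(b-a);n=np.array([d[1],-d[0],0]);print('centre',(a+b)/2+.125*n,np.degrees(np.arctan2(n[1],n[0])))
```

```text
[0.41778003 0.28124558 0.032     ] [0.38840244 0.41644654 0.032     ] 0.1383558458024648
centre [0.52524089 0.37538775 0.032     ] 12.259138533840897
```

```bash
python3 -m creep '[-2,4,0,0,0,0,1.5, -4,8,0,0,0,0,1.5, -4,12,0,0,0,0,1.5, -4,15,0,0,0,0,1.5, -4,15,0,0.5,-2,0,1.5, -4,15,0,0.8,-3,0,1.5, -4,15,0,1,-4,0,1.5, -4,15,0,1.3,-5,0,1.5, -4,15,0,1.6,-6,0,1.5, -4,15,0,1.9,-7,0,1.5, -4,15,0,1.9,-7,0,1.5, -4,15,0,1.9,-7,0,1.5]'
python3 - <<'E'
from h import *
stat();s=monitor.state();print(R.from_euler('xyz',s['tool_rot']).as_matrix()[:,2])
E
```

```text
clock: 5.5
eef_pos: [0.4563, 0.3531, 0.2625]
tool_rot: [-3.138, -0.754, 0.257]
ft_force: [0.1, -0.5, -2.6]
finger_gap: 0.264
finger_force: 60.3
{'clock': 5.5, 'qpos': [0.7445, -0.2593, 1.7905, -0.3992, 0.955, 2.1781], 'joint_velocities': [-0.0169, 0.0323, -0.1156, 0.0261, 0.0254, -0.0227], 'joint_torque': [0.6118, -29.181, -36.8531, -1.7137, -2.8412, 0.3477], 'eef_pos': [0.4563, 0.3531, 0.2625], 'tool_rot': [-3.1375, -0.7544, 0.2569], 'ft_force': [0.1132, -0.4738, -2.5906], 'torque': [-0.1684, 0.6654, 0.0308], 'finger_force': 60.288, 'finger_gap': 0.2635}
[ 0.66134893  0.17796855 -0.72865959]
```

```bash
python3 -m creep '[2.5,1,-2,0.3,-1,0,1.5, 2.5,1,-4,0.5,-2,0,1.5, 2.5,1,-6,0.8,-3,0,1.5, 2.5,1,-8,1,-3.5,0,1.5, 2.5,1,-10,1,-3.5,0,1.5, 2.5,1,-12,1,-3.5,0,1.5, 2.5,1,-14,1,-3.5,0,1.5, 2.5,1,-15,1,-3.5,0,1.5, 2.5,1,-16,1,-3.5,0,1.5, 2.5,1,-17,1,-3.5,0,1.5, 2.5,1,-17,1,-3.5,0,1.5]'
python3 - <<'E'
from h import *
stat();s=monitor.state();z=R.from_euler('xyz',s['tool_rot']).as_matrix()[:,2];print(z,'foot',np.array(s['eef_pos'])+.143*z)
E
```

```text
clock: 6.42
eef_pos: [0.4697, 0.3659, 0.1511]
tool_rot: [-3.001, -1.026, 0.126]
ft_force: [0.1, -0.2, -2.0]
finger_gap: 0.264
finger_force: 60.5
{'clock': 6.4167, 'qpos': [0.7874, -0.1342, 2.0442, -1.0539, 0.4903, 2.9254], 'joint_velocities': [-0.0121, 0.0125, 0.0144, -0.0028, -0.0297, 0.0006], 'joint_torque': [-0.0485, -29.6568, -35.3802, -1.6886, -1.0738, -0.0027], 'eef_pos': [0.4697, 0.3659, 0.1511], 'tool_rot': [-3.001, -1.0262, 0.1264], 'ft_force': [0.0554, -0.1883, -2.0307], 'torque': [-0.2396, 0.7864, -0.0069], 'finger_force': 60.454, 'finger_gap': 0.2639}
[ 0.82246444  0.24574197 -0.51299428] foot [0.58729506 0.40107748 0.07772968]
```

```bash
python3 -m creep '[0,-1,1,0,0,1,1.5, 0,-2,1,0,0,2,1.5, 0,-2,1,0,0,3,1.5, 0,-2,1,0,0,3,1.5, 0,-2,1,0,0,3,1.5, 0,-2,1,0,0,3,1.5, 0,-2,1,0,0,3,1.5]'
cat > ft.py <<'E'
from h import *
s=monitor.state();z=R.from_euler('xyz',s['tool_rot']).as_matrix()[:,2];p=np.array(s['eef_pos']);print(np.round(s['qpos'],3),z,p,'foot',p+.143*z,'mid',p+.058*z)
E
python3 ft.py
```

```text
clock: 7.0
eef_pos: [0.4662, 0.3476, 0.1562]
tool_rot: [-3.002, -1.0, 0.417]
ft_force: [-0.7, -0.3, -3.3]
finger_gap: 0.258
finger_force: 60.5
[ 0.574 -0.271  2.133  0.023  0.273  1.634] [ 0.70577606  0.46406718 -0.53527731] [0.46617611 0.34759874 0.15618932] foot [0.56710209 0.41396035 0.07964467] mid [0.50711112 0.37451464 0.12514324]
```

```bash
python3 -m creep '[0,0,-1,-0.5,0.8,0,1.5, 0,0,-2,-1,1.6,0,1.5, 0,0,-3,-1.1,1.7,0,1.5, 0,0,-4,-1.1,1.7,0,1.5, 0,0,-4.5,-1.1,1.7,0,1.5, 0,0,-4.5,-1.1,1.7,0,1.5, 0,0,-4.5,-1.1,1.7,0,1.5]'
python3 ft.py
```

```text
clock: 7.58
eef_pos: [0.4656, 0.3476, 0.1097]
tool_rot: [-3.049, -0.789, 0.452]
ft_force: [-0.1, 1.5, -1.7]
finger_gap: 0.263
finger_force: 60.6
[ 0.576 -0.151  2.036  0.01   0.463  1.649] [ 0.59543049  0.39170246 -0.70144972] [0.46563408 0.34763901 0.10974781] foot [0.55078064 0.40365247 0.0094405 ] mid [0.50016904 0.37035776 0.06906372]
```

```bash
python3 -m creep '[0,0,0,0,0,0,1.6, -0.2,-0.1,-0.5,0,0,0,1.6, -0.3,-0.2,-1,0,0,0,1.6, -0.4,-0.3,-1.5,0,0,0,1.6, -0.5,-0.4,-2,0,0,0,1.6, -0.6,-0.4,-2.5,0,0,0,1.6, -0.7,-0.4,-3,0,0,0,1.6, -0.8,-0.5,-3.5,0,0,0,1.6, -0.9,-0.5,-4,0,0,0,1.6, -1,-0.6,-4.5,0,0,0,1.6, -1,-0.6,-5,0,0,0,1.6, -1,-0.6,-5.5,0,0,0,1.6]' 20
python3 - <<'E'
from h import *
import ft
save('wrist','w4.png');save('scene','s4.png',(270,90,450,220),3)
a=cv2.imread('pics/raw_w4.png');b=cv2.imread('pics/s4.png');cv2.imwrite('pics/c4.png',np.vstack([cv2.resize(a,(400,300)),cv2.resize(b,(400,290))]))
E
```

```text
clock: 8.58
eef_pos: [0.4558, 0.3416, 0.0546]
tool_rot: [-3.049, -0.788, 0.452]
ft_force: [-2.4, -0.8, 0.5]
finger_gap: 0.265
finger_force: 61.2
[ 0.577 -0.071  2.095  0.011  0.325  1.648] [ 0.59504599  0.39131631 -0.70199132] [0.45581777 0.34161619 0.05461854] foot [ 0.54090935  0.39757442 -0.04576622] mid [0.49033044 0.36431253 0.01390304]
```

View pics/c4.png

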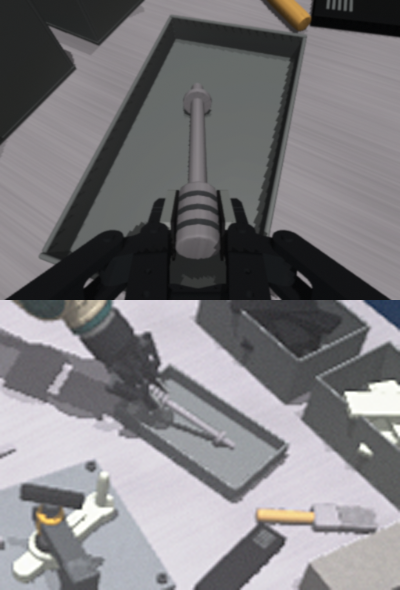

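The pin lies in the tray at a shallow angle, still held at its head. I'll lower it a little more and release.

```bash
python3 -m creep '[0.5,0.3,-0.7,0,0,0,1.6, 1,0.6,-1.4,0,0,0,1.6, 1.2,0.8,-2,0,0,0,1.6, 1.2,0.8,-2,0,0,0,2.2, 1.2,0.8,-2,0,0,0,2.6, 1.2,0.8,-2,0,0,0,3, 1.2,0.8,-2,0,0,0,4, 1.2,0.8,-2,0,0,0,4, 1.2,0.8,-2,0,0,0,4, 0,0,-0.5,0,0,0,4, -2,-1.4,2,0,0,0,4, -3.5,-2.4,5,0,0,0,4]' 20
python3 -m creep '[0,0,4,-0.5,1,0,4, 0,0,8,-1,2,0,4, 0,0,12,-1.6,3,0,4, 0,0,16,-2.1,4,0,4, 0,0,18,-2.6,5,0,4, 0,0,18,-3.2,6,0,4, 0,0,18,-3.6,6.8,0,4, 0,0,18,-3.6,6.8,0,4, 0,0,18,-3.6,6.8,0,4]'
python3 - <<'E'
from h import *
import ft
stat();save('wrist','w5.png')
E
```

```text
clock: 9.68
eef_pos: [0.4188, 0.3163, 0.1028]
tool_rot: [-3.05, -0.782, 0.453]
ft_force: [0.4, 0.8, 0.8]
finger_gap: 0.47
finger_force: 0.0
clock: 10.43
eef_pos: [0.4221, 0.318, 0.2841]
tool_rot: [-3.075, 0.022, 0.462]
ft_force: [0.4, -0.4, -0.6]
finger_gap: 0.469
finger_force: 0.0
[0.541 0.064 1.302 0.07  1.792 1.665] [-0.04900387  0.05016231 -0.99753815] [0.42206393 0.31804692 0.28406735] foot [0.41505638 0.32522013 0.14141939] mid [0.41922171 0.32095634 0.22621014]
{'clock': 10.4333, 'qpos': [0.5406, 0.0637, 1.3017, 0.07, 1.7919, 1.6653], 'joint_velocities': [0.0089, -0.0859, 0.1173, -0.0085, -0.1243, -0.0082], 'joint_torque': [-0.0331, -39.8015, -39.5236, 0.342, 1.2167, 0.06], 'eef_pos': [0.4221, 0.318, 0.2841], 'tool_rot': [-3.0748, 0.0216, 0.4617], 'ft_force': [0.3567, -0.4182, -0.6298], 'torque': [0.0171, -0.0282, 0.0624], 'finger_force': 0.0, 'finger_gap': 0.4686}
```

View pics/w5.png

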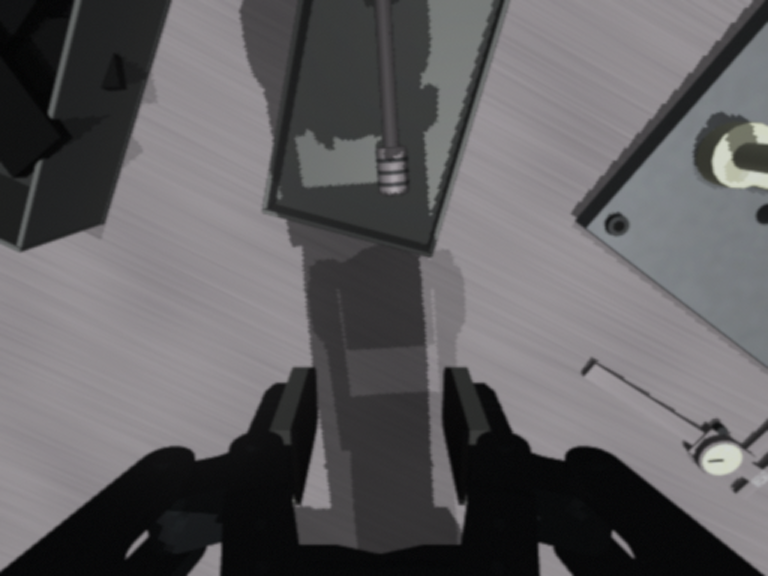

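The pin lies flat in the tray with its head at (392,175). Next is the screw handle.

```bash
cat > go.py <<'E'
from h import *
import sys
# go.py x y z yaw_deg : shift/turn from measured pose to tool-down target
def go(x,y,z,yaw):
    s=monitor.state();A=R.from_euler('xyz',s['tool_rot']);B=R.from_euler('xyz',[np.pi,0,np.radians(yaw)])
    print('shift',np.round((np.array([x,y,z])-s['eef_pos'])*100,2),'turn',np.round((B*A.inv()).as_rotvec()/np.radians(6),2))
if len(sys.argv)==5: go(*map(float,sys.argv[1:]))
E
python3 go.py .6025 .0238 .24 45.5
```

```text
shift [ 18.09 -29.41  -4.39] turn [-0.42 -0.52  3.18]
```

```bash
python3 -m creep '[18.1,-29.4,0,-0.4,-0.5,3.2,4, 18.1,-29.4,0,-0.4,-0.5,3.2,4, 18.1,-29.4,0,-0.4,-0.5,3.2,4, 18.1,-29.4,0,-0.4,-0.5,3.2,4, 18.1,-29.4,0,-0.4,-0.5,3.2,4, 18.1,-29.4,0,-0.4,-0.5,3.2,4, 18.1,-29.4,0,-0.4,-0.5,3.2,4, 18.1,-29.4,0,-0.4,-0.5,3.2,4, 18.1,-29.4,0,-0.4,-0.5,3.2,4, 18.1,-29.4,-2,-0.4,-0.5,3.2,4, 18.1,-29.4,-4.4,-0.4,-0.5,3.2,4, 18.1,-29.4,-4.4,-0.4,-0.5,3.2,4]'
python3 go.py .6025 .0238 .168 45.5
python3 - <<'E'
from h import *
save('wrist','w6.png',s=1.2)
E
```

```text
clock: 11.48
eef_pos: [0.5999, 0.0233, 0.236]
tool_rot: [-3.134, 0.004, 0.796]
ft_force: [-0.4, -0.6, -0.9]
finger_gap: 0.467
finger_force: 0.0
shift [ 0.26  0.05 -6.8 ] turn [-0.02 -0.07 -0.02]
```

View pics/w6.png

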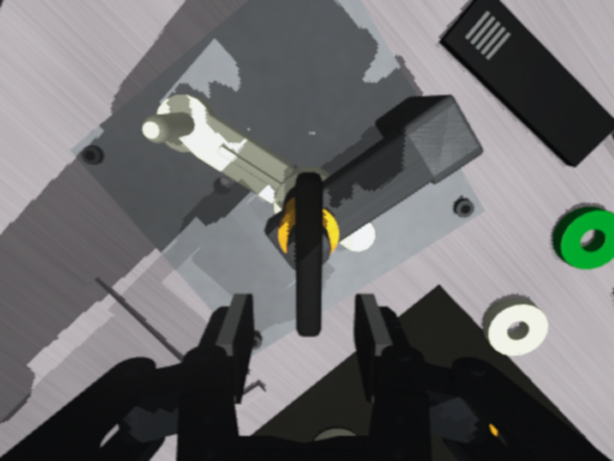

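The bar is vertical in the image at column 309, centred between the fingers. I'll descend and grip.

```bash
python3 -m creep '[0.3,0,-2,0,0,0,4, 0.3,0,-4,0,0,0,4, 0.3,0,-5.5,0,0,0,4, 0.3,0,-6.8,0,0,0,4, 0.3,0,-6.8,0,0,0,4, 0.3,0,-6.8,0,0,0,0.8, 0.3,0,-6.8,0,0,0,0.8, 0.3,0,-6.8,0,0,0,0.8, 0.3,0,-6.8,0,0,0,0.8, 0.3,0,-6.8,0,0,0,0.8, 0.3,0,-6.8,0,0,0,0.8, 0.3,0,-6.8,0,0,0,0.8]' 100
python3 - <<'E'
from h import *
stat()
E
```

```text
clock: 12.53
eef_pos: [0.605, 0.0245, 0.1757]
tool_rot: [-3.139, -0.003, 0.798]
ft_force: [-5.0, 3.7, 4.1]
finger_gap: 0.132
finger_force: 99.7
{'clock': 12.5333, 'qpos': [-0.022, 0.3045, 1.2437, 0.0035, 1.5932, 0.751], 'joint_velocities': [0.0026, -0.0006, 0.0001, 0.0014, -0.0008, 0.0007], 'joint_torque': [-1.9537, -45.1897, -35.265, -0.7305, -1.4187, -0.0102], 'eef_pos': [0.605, 0.0245, 0.1757], 'tool_rot': [-3.1393, -0.0026, 0.7978], 'ft_force': [-4.977, 3.7161, 4.125], 'torque': [0.4201, 0.8204, -0.0159], 'finger_force': 99.7484, 'finger_gap': 0.1323}
```

```bash
python3 -m creep '[-0.2,0,0,0,0,1,0.8, -0.2,0,0,0,0,2,0.8, -0.2,0,0,0,0,3,0.8, -0.2,0,0,0,0,4,0.8, -0.2,0,0,0,0,5,0.8, -0.2,0,0,0,0,6,0.8, -0.2,0,0.1,0,0,7,0.8, -0.2,0,0.1,0,0,8,0.8, -0.2,0,0.1,0,0,9,0.8, -0.2,0,0.1,0,0,10,0.8, -0.2,0,0.1,0,0,11,0.8, -0.2,0,0.1,0,0,11,0.8]'
python3 - <<'E'
from h import *
stat()
E
```

```text
clock: 13.53
eef_pos: [0.6025, 0.0249, 0.1764]
tool_rot: [-3.14, -0.003, 1.955]
ft_force: [-7.7, 4.0, 4.3]
finger_gap: 0.135
finger_force: 99.7
{'clock': 13.5333, 'qpos': [-0.0206, 0.2995, 1.2484, 0.0016, 1.5965, -0.4051], 'joint_velocities': [0.0026, 0.0009, -0.0006, -0.0004, 0.0003, 0.1372], 'joint_torque': [-2.6908, -45.1958, -36.0893, -1.3046, -2.0897, -1.3538], 'eef_pos': [0.6025, 0.0249, 0.1764], 'tool_rot': [-3.1396, -0.0027, 1.9554], 'ft_force': [-7.6745, 4.0305, 4.2528], 'torque': [0.9214, 1.3457, 0.032], 'finger_force': 99.7146, 'finger_gap': 0.1352}
```

```bash
python3 -m creep '[0,0,0,0,0,0,2.5, 0,0,0,0,0,0,4, 0,0,0,0,0,0,4, 0,0,0,0,0,0,4, 0,0,0,0,0,0,4, 0,0,3,0,0,0,4, 0,0,7,0,0,0,4, -2,4,7,0,0,-2,4, -2.3,8,6,0,0,-4,4, -2.3,9,6,0,0,-5,4, -2.3,9,6,0,0,-5.3,4, -2.3,9,6,0,0,-5.3,4]'
python3 - <<'E'
from h import *
stat();save('wrist','w7.png',s=1.2)
E
```

```text
clock: 14.53
eef_pos: [0.5797, 0.115, 0.2341]
tool_rot: [-3.139, -0.001, 1.389]
ft_force: [-0.2, 0.8, -0.6]
finger_gap: 0.47
finger_force: 0.0
{'clock': 14.5333, 'qpos': [0.1327, 0.2426, 1.2011, 0.0014, 1.7004, 0.3142], 'joint_velocities': [-0.0255, -0.0013, -0.0032, -0.0026, 0.0009, 0.6878], 'joint_torque': [1.3008, -45.7128, -35.8842, 0.1211, 0.009, -0.1836], 'eef_pos': [0.5797, 0.115, 0.2341], 'tool_rot': [-3.1388, -0.0005, 1.3895], 'ft_force': [-0.1791, 0.7675, -0.5931], 'torque': [-0.0079, 0.0039, -0.0062], 'finger_force': 0.0, 'finger_gap': 0.4697}
```

View pics/w7.png

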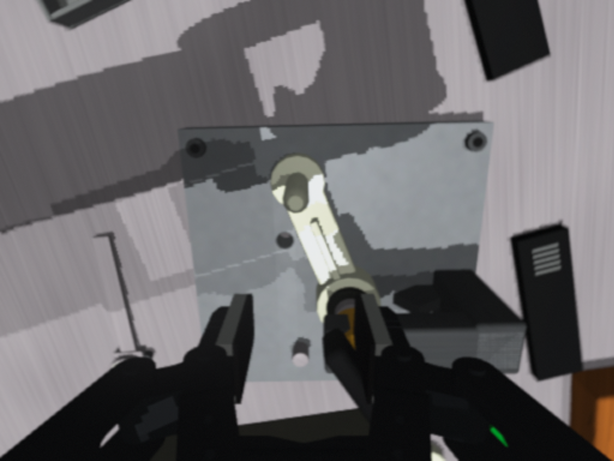

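Journal top at (296,202) in this view.

Run:
```python
from h import *
s=monitor.state()
s0=dict(s);s0['eef_pos']=[.5797,.115,.2341];s0['tool_rot']=[-3.1388,-.0005,1.3895]
print(at(cam('wrist',s0),296/1.2,201/1.2,.12), at(cam('wrist',s0),299/1.2,351/1.2,.05))
stat()
from go import go
go(.5795,.133,.077,80)
```

```text
[0.57825423 0.13666694 0.12      ] [ 0.54988227 -0.02020362  0.05      ]
{'clock': 14.5833, 'qpos': [0.1316, 0.2425, 1.201, 0.0013, 1.7003, 0.3153], 'joint_velocities': [-0.0186, -0.0007, -0.002, 0.0015, -0.0002, -0.1876], 'joint_torque': [0.6207, -45.7177, -35.9267, 0.0456, 0.0112, 0.0146], 'eef_pos': [0.5799, 0.1144, 0.2342], 'tool_rot': [-3.1391, -0.0006, 1.3873], 'ft_force': [-0.3178, 1.0044, 0.7252], 'torque': [0.0145, 0.021, 0.0164], 'finger_force': 0.0, 'finger_gap': 0.4738}
shift [ -0.04   1.86 -15.72] turn [-0.01 -0.02  0.09]
```

```bash
python3 -m creep '[0,2,-2,0,0,0,4, 0,2,-5,0,0,0,4, 0,2,-8,0,0,0,4, 0,2,-11,0,0,0,4, 0,2,-13.5,0,0,0,4, 0,2,-15.7,0,0,0,4, 0,2,-15.7,0,0,0,4, 0,2,-15.7,0,0,0,1.2, 0,2,-15.7,0,0,0,1.2, 0,2,-15.7,0,0,0,1.2, 0,2,-15.7,0,0,0,1.2, 0,2,-15.7,0,0,0,1.2]' 40
python3 -m creep '[0,0,0,0,0,0,1.2, 0,0,0,0,0,0,1.2]'
python3 - <<'E'
from h import *
stat()
p=np.array(monitor.state()['eef_pos'][:2])
for c in ([.6025,.0238],[.603,.021]):
    d=p-c;print(np.hypot(*d),np.degrees(np.arctan2(d[1],d[0])))
E
```

```text
clock: 15.58
eef_pos: [0.5808, 0.1339, 0.0791]
tool_rot: [3.141, -0.002, 1.394]
ft_force: [0.1, -0.6, 4.6]
finger_gap: 0.203
finger_force: 39.5
clock: 15.75
eef_pos: [0.5808, 0.1338, 0.0791]
tool_rot: [3.141, -0.002, 1.394]
ft_force: [-1.2, 0.2, 6.4]
finger_gap: 0.196
finger_force: 39.7
{'clock': 15.75, 'qpos': [0.1639, 0.3547, 1.3802, 0.0015, 1.4059, 0.3405], 'joint_velocities': [-0.0002, 0.0019, -0.0007, 0.0018, -0.0005, 0.0004], 'joint_torque': [-0.0123, -44.1519, -31.0503, 0.0054, -0.2143, 0.0092], 'eef_pos': [0.5808, 0.1338, 0.0791], 'tool_rot': [3.1414, -0.0016, 1.3939], 'ft_force': [-1.1752, 0.1676, 6.3717], 'torque': [-0.08, 0.1092, -0.018], 'finger_force': 39.7361, 'finger_gap': 0.1962}
0.11214920198554439 101.13858141637364
0.11499306019602756 101.11350420270652
```

Run:
```python
import numpy as np
c=np.array([.603,.0212]);r=.1147
p=lambda a:c+r*np.array([np.cos(np.radians(a)),np.sin(np.radians(a))])
for a0 in(101.1,155.1):
    print([(np.round(100*(p(a0+k*4.5)-p(a0)),1).tolist(),round(.75*k,2)) for k in range(1,13)])
```

```text
[([-0.9, -0.2], 0.75), ([-1.7, -0.5], 1.5), ([-2.6, -0.8], 2.25), ([-3.4, -1.2], 3.0), ([-4.1, -1.7], 3.75), ([-4.9, -2.2], 4.5), ([-5.6, -2.8], 5.25), ([-6.2, -3.4], 6.0), ([-6.8, -4.1], 6.75), ([-7.3, -4.9], 7.5), ([-7.8, -5.6], 8.25), ([-8.2, -6.4], 9.0)]
[([-0.3, -0.8], 0.75), ([-0.6, -1.7], 1.5), ([-0.8, -2.6], 2.25), ([-1.0, -3.5], 3.0), ([-1.1, -4.3], 3.75), ([-1.1, -5.2], 4.5), ([-1.0, -6.1], 5.25), ([-0.9, -7.0], 6.0), ([-0.6, -7.9], 6.75), ([-0.4, -8.8], 7.5), ([-0.0, -9.6], 8.25), ([0.4, -10.4], 9.0)]
```

```bash
python3 -m creep '[-0.9,-0.2,0,0,0,0.75,1.2, -1.7,-0.5,0,0,0,1.5,1.2, -2.6,-0.8,0,0,0,2.25,1.2, -3.4,-1.2,0,0,0,3,1.2, -4.1,-1.7,0,0,0,3.75,1.2, -4.9,-2.2,0,0,0,4.5,1.2, -5.6,-2.8,0,0,0,5.25,1.2, -6.2,-3.4,0,0,0,6,1.2, -6.8,-4.1,0,0,0,6.75,1.2, -7.3,-4.9,0,0,0,7.5,1.2, -7.8,-5.6,0,0,0,8.25,1.2, -8.2,-6.4,0,0,0,9,1.2]'
python3 - <<'E'
from h import *
stat()
E
```

```text
clock: 16.75
eef_pos: [0.4989, 0.0703, 0.0791]
tool_rot: [3.14, 0.001, 2.341]
ft_force: [2.0, 3.5, 5.8]
finger_gap: 0.199
finger_force: 39.8
{'clock': 16.75, 'qpos': [0.0665, 0.1085, 1.6689, 0.0003, 1.3623, -0.7035], 'joint_velocities': [-0.1833, -0.165, 0.1785, -0.0014, -0.0155, -1.1175], 'joint_torque': [-0.6419, -33.6534, -30.3071, -1.0088, 0.3004, 1.4983], 'eef_pos': [0.4989, 0.0703, 0.0791], 'tool_rot': [3.14, 0.001, 2.3407], 'ft_force': [1.9536, 3.4885, 5.8045], 'torque': [0.6832, -0.1272, 0.0132], 'finger_force': 39.8133, 'finger_gap': 0.1989}
```

Low forces and moving freely. I'll continue until it meets the dowel.

```bash
python3 -m creep '[-0.3,-0.8,0,0,0,0.75,1.2, -0.6,-1.7,0,0,0,1.5,1.2, -0.8,-2.6,0,0,0,2.25,1.2, -1,-3.5,0,0,0,3,1.2, -1.1,-4.3,0,0,0,3.75,1.2, -1.1,-5.2,0,0,0,4.5,1.2, -1,-6.1,0,0,0,5.25,1.2, -0.9,-7,0,0,0,6,1.2, -0.6,-7.9,0,0,0,6.75,1.2, -0.4,-8.8,0,0,0,7.5,1.2, -0.2,-9.2,0,0,0,7.5,1.2, -0.2,-9.2,0,0,0,7.5,1.2]'
python3 - <<'E'
from h import *
stat();save('wrist','w8.png')
p=np.array(monitor.state()['eef_pos'][:2])
d=p-[.603,.0212];print(np.hypot(*d),np.degrees(np.arctan2(d[1],d[0]))%360)
E
```

```text
clock: 17.75
eef_pos: [0.4969, -0.0222, 0.079]
tool_rot: [-3.14, 0.002, 3.122]
ft_force: [-1.9, 2.4, 7.6]
finger_gap: 0.199
finger_force: 40.0
{'clock': 17.75, 'qpos': [-0.1182, 0.0909, 1.6881, -0.0012, 1.3606, -1.6695], 'joint_velocities': [0.0084, -0.0044, 0.0057, -0.0148, -0.0072, 0.0219], 'joint_torque': [-2.0909, -32.8466, -30.3535, -0.5621, -0.5371, 0.0103], 'eef_pos': [0.4969, -0.0222, 0.079], 'tool_rot': [-3.1403, 0.0019, 3.1223], 'ft_force': [-1.8837, 2.3749, 7.6042], 'torque': [0.4041, 0.3247, 0.3359], 'finger_force': 39.9982, 'finger_gap': 0.1991}
0.1146121069365579 202.22271511705407
```

```bash
python3 -m creep '[0.1,-0.2,0,0,0,0,1.2, 0.2,-0.4,0,0,0,0,1.2, 0.3,-0.6,0,0,0,0,1.2, 0.3,-0.8,0,0,0,0,1.2, 0.3,-0.8,0,0,0,0,1.2]'
python3 -m creep '[0.1,-0.1,0,0,0,0,1.2, 0.1,-0.2,0,0,0,0,1.2, 0.1,-0.3,0,0,0,0,1.2, 0.1,-0.4,0,0,0,0,1.2, 0.1,-0.4,0,0,0,0,1.2]'
python3 - <<'E'
from h import *
stat()
p=np.array(monitor.state()['eef_pos'][:2])
d=p-[.603,.0212];print(np.hypot(*d),np.degrees(np.arctan2(d[1],d[0]))%360)
E
```

```text
clock: 18.22
eef_pos: [0.5, -0.0287, 0.079]
tool_rot: [3.141, 0.002, 3.123]
ft_force: [-0.3, 7.9, 7.9]
finger_gap: 0.197
finger_force: 39.8
clock: 18.63
eef_pos: [0.5002, -0.0297, 0.0792]
tool_rot: [3.135, 0.0, 3.124]
ft_force: [-6.8, 21.4, 13.7]
finger_gap: 0.199
finger_force: 41.0
{'clock': 18.6333, 'qpos': [-0.1365, 0.1024, 1.6754, 0.0067, 1.3646, -1.6916], 'joint_velocities': [0.0038, -0.0015, 0.0013, -0.0038, 0.0, 0.0032], 'joint_torque': [-11.0569, -31.5747, -31.1904, -5.6235, -2.6193, 0.2001], 'eef_pos': [0.5002, -0.0297, 0.0792], 'tool_rot': [3.135, 0.0, 3.1245], 'ft_force': [-6.7799, 21.4349, 13.69], 'torque': [3.7925, 1.1328, 0.266], 'finger_force': 41.029, 'finger_gap': 0.1991}
0.11469771177570948 206.33536911672965
```

```bash
python3 -m creep '[0,0.2,0,0,0,0,1.2, 0,0.3,0,0,0,0,2.5, 0,0.3,0,0,0,0,4, 0,0.3,0,0,0,0,4, 0,0.3,0,0,0,0,4, 0,0.3,4,0,0,0,4, 0,0.3,8,0,0,0,4, 0,0.3,12,0,0,0,4, 0,0.3,16,0,0,-1,4, 3,1.5,17,0,0,-2,4, 6,3,17,0,0,-3,4, 9,5,17,0,0,-4,4]'
python3 -m creep '[1.3,0.2,0,0,0,-1.1,4, 1.3,0.2,0,0,0,-2.2,4, 1.3,0.2,0,0,0,-3.3,4, 1.3,0.2,0,0,0,-4.4,4, 1.3,0.2,0,0,0,-5.5,4, 1.3,0.2,0,0,0,-6.6,4, 1.3,0.2,0,0,0,-7.2,4, 1.3,0.2,0,0,0,-7.2,4, 1.3,0.2,0,0,0,-7.2,4, 1.3,0.2,0,0,0,-7.2,4, 1.3,0.2,0,0,0,-7.2,4]'
python3 go.py .603 .0235 .170 112
python3 - <<'E'
from h import *
save('wrist','w9.png',s=1.2)
E
```

```text
clock: 19.63
eef_pos: [0.5915, 0.015, 0.2492]
tool_rot: [-3.14, 0.003, 2.695]
ft_force: [-1.0, -0.5, -0.3]
finger_gap: 0.466
finger_force: 0.0
clock: 20.55
eef_pos: [0.6029, 0.0176, 0.2471]
tool_rot: [-3.139, -0.001, 1.95]
ft_force: [0.1, 0.4, -0.7]
finger_gap: 0.471
finger_force: 0.0
shift [ 0.01  0.59 -7.71] turn [ 0.   -0.03  0.04]
```

View pics/w9.png

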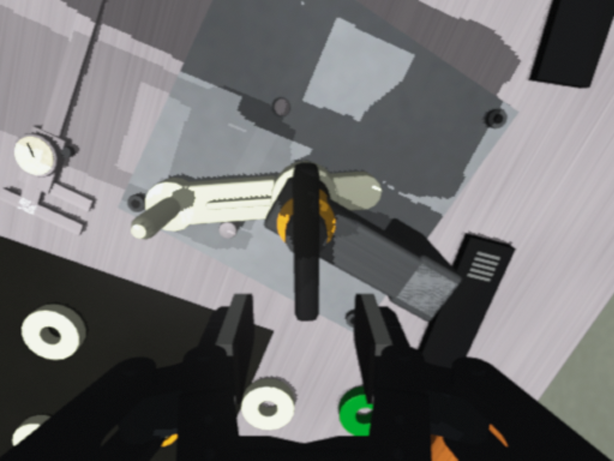

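The follower arm rests at the dowel (228,230), and the bar is aligned at column 307. I'll grip and tighten.

```bash
python3 -m creep '[0,0.6,-2,0,0,0,4, 0,0.6,-4,0,0,0,4, 0,0.6,-6,0,0,0,4, 0,0.6,-7.5,0,0,0,4, 0,0.6,-7.7,0,0,0,4, 0,0.6,-7.7,0,0,0,0.8, 0,0.6,-7.7,0,0,0,0.8, 0,0.6,-7.7,0,0,0,0.8, 0,0.6,-7.7,0,0,0,0.8, 0,0.6,-7.7,0,0,0,0.8, 0,0.6,-7.7,0,0,0,0.8, 0,0.6,-7.7,0,0,0,0.8]' 110
python3 -m creep '[0,0,0,0,0,-1,0.8, 0,0,0,0,0,-2,0.8, 0,0,0,0,0,-3,0.8, 0,0,0,0,0,-4,0.8, 0,0,0,0,0,-5,0.8, 0,0,-0.1,0,0,-6,0.8, 0,0,-0.1,0,0,-7,0.8, 0,0,-0.1,0,0,-8,0.8, 0,0,-0.1,0,0,-9,0.8, 0,0,-0.1,0,0,-10,0.8, 0,0,-0.1,0,0,-11,0.8, 0,0,-0.1,0,0,-11,0.8]'
python3 - <<'E'
from h import *
stat()
E
```

```text
clock: 21.6
eef_pos: [0.6031, 0.0235, 0.1719]
tool_rot: [-3.14, 0.0, 1.949]
ft_force: [-4.7, -1.2, 5.0]
finger_gap: 0.133
finger_force: 109.0
clock: 22.6
eef_pos: [0.6032, 0.023, 0.1713]
tool_rot: [-3.141, -0.001, 0.791]
ft_force: [-5.9, -2.8, 6.7]
finger_gap: 0.139
finger_force: 109.1
{'clock': 22.6, 'qpos': [-0.0235, 0.3016, 1.2562, 0.0009, 1.5834, 0.7563], 'joint_velocities': [0.0008, 0.001, -0.0007, 0.0015, 0.0023, -0.1359], 'joint_torque': [1.7059, -43.6826, -34.3103, 1.0537, -1.5922, 1.2606], 'eef_pos': [0.6032, 0.023, 0.1713], 'tool_rot': [-3.1413, -0.0009, 0.791], 'ft_force': [-5.9437, -2.8176, 6.6857], 'torque': [-0.7417, 0.9135, -0.0674], 'finger_force': 109.1434, 'finger_gap': 0.1388}
```

```bash
python3 -m creep '[0,0,0,0,0,0,2.5, 0,0,0,0,0,0,4, 0,0,0,0,0,0,4, 0,0,0,0,0,0,4, 0,0,4,0,0,0,4, 0,0,8,0,0,0,4, 0,0,12,0,0,0,4, -2,-4,14,0,0,-1,4, -4,-8,16,0,0,-2,8, -6,-12,18,0,0,-3,8, -7,-16,18,0,0,-4,8, -8,-20,18,0,0,-5,8]'
python3 -m creep '[-3,-4,4,0,0,-1,8, -4,-8,4,0,0,-2,8, -6,-11,4,0,0,-2.5,8, -6,-11,4,0,0,-2.5,8, -6,-11,4,0,0,-2.5,8, -6,-11,4,0,0,-2.5,8]'
python3 - <<'E'
from h import *
save('wrist','wa.png');stat()
E
```

```text
clock: 23.6
eef_pos: [0.5274, -0.1589, 0.3509]
tool_rot: [-3.141, -0.004, 0.269]
ft_force: [0.4, 0.5, -0.3]
finger_gap: 0.934
finger_force: 0.0
clock: 24.1
eef_pos: [0.4681, -0.2677, 0.3881]
tool_rot: [-3.138, -0.001, 0.011]
ft_force: [0.3, 1.0, 0.0]
finger_gap: 0.937
finger_force: 0.0
{'clock': 24.15, 'qpos': [-0.588, 0.1176, 1.0371, 0.0034, 1.9884, 0.9714], 'joint_velocities': [0.025, 0.0005, 0.0019, -0.0015, 0.0019, 0.0007], 'joint_torque': [-1.2046, -40.3636, -35.6211, -0.0554, 0.0017, -0.0216], 'eef_pos': [0.4685, -0.267, 0.388], 'tool_rot': [-3.1382, -0.0006, 0.0127], 'ft_force': [-0.3507, -0.4014, -0.2079], 'torque': [-0.0435, -0.0255, -0.0069], 'finger_force': 0.0, 'finger_gap': 0.933}
```

View pics/wa.png

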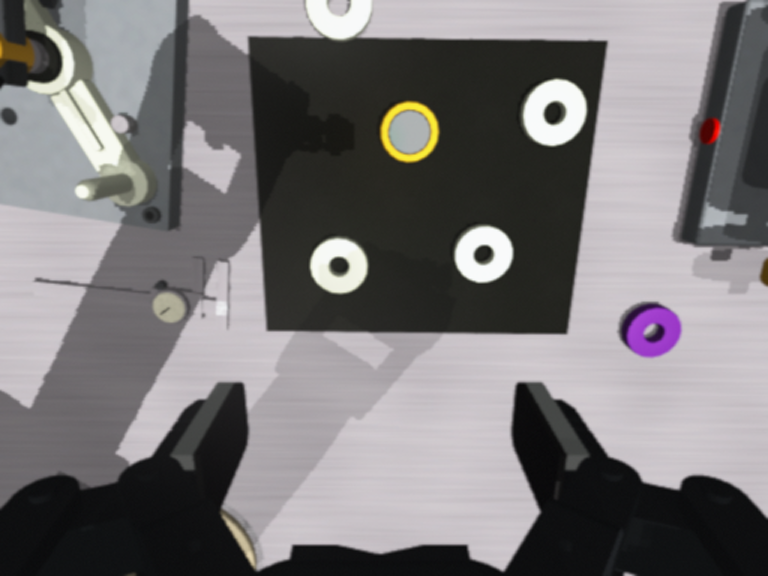

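Candidates: white rings at (339,265), (483,253), (555,112) and (338,5). The purple ring at (651,330) and the green one farther off are look-alikes. The four white ones are plain white rings of matching size, so they are the rollers. This enlarged view confirms it. I'll measure them by blob fit.

```bash
cat > rol.py <<'E'
from h import *
def rollers(im,C,z=.016):
    """white ring blobs -> world centre of their top face"""
    hsv=cv2.cvtColor(im,cv2.COLOR_BGR2HSV)
    m=((hsv[...,1]<22)&(hsv[...,2]>215)).astype(np.uint8)
    n,l,s,c=cv2.connectedComponentsWithStats(m)
    out=[]
    for i in range(1,n):
        if s[i,4]<150: continue
        k=cv2.findContours((l==i).astype(np.uint8),cv2.RETR_EXTERNAL,cv2.CHAIN_APPROX_NONE)[0][0]
        if len(k)<20: continue
        (u,v),(a,b),_=cv2.fitEllipse(k)
        P=at(C,u,v,z); f=C[0][0,0]; d=np.linalg.norm(P-C[2])
        out.append((np.round([u,v],1).tolist(),P[:2].round(4).tolist(),'dia mm',round(a*d/f*1000,1),round(b*d/f*1000,1),int(s[i,4])))
    return out
if __name__=='__main__':
    im=cv2.imread('pics/raw_wa.png')
    print(im[176//1*0+177,215],im[300,230],im[169,340])
    for o in rollers(im,cam('wrist')):print(o)
E
python3 rol.py; python3 go.py .413 -.224 .15 -25
```

```text
[228 241 239] [198 194 199] [244 245 242]
([225.7, 10.3], [0.6451, -0.2257], 'dia mm', np.float64(42.9), np.float64(67.8), 754)
([24.1, 37.7], [0.6079, 0.0554], 'dia mm', np.float64(69.3), np.float64(89.4), 319)
([369.4, 74.5], [0.5656, -0.4304], 'dia mm', np.float64(61.6), np.float64(70.0), 1168)
([58.5, 83.8], [0.5474, 0.0176], 'dia mm', np.float64(45.4), np.float64(103.3), 1097)
([322.0, 169.3], [0.4257, -0.3734], 'dia mm', np.float64(55.3), np.float64(59.4), 894)
([225.4, 176.6], [0.4118, -0.2222], 'dia mm', np.float64(53.6), np.float64(56.3), 814)
shift [ -5.55   4.3  -23.8 ] turn [-0.03  0.01 -4.29]
```

```bash
python3 -m creep '[0,0,0,0,0,1.1,8, 0,0,0,0,0,2.2,8, 0,0,0,0,0,3.3,8, 0,0,0,0,0,4.4,8, 0,0,0,0,0,5.5,8, 0,0,0,0,0,6.6,8, 0,0,0,0,0,7.7,8, 0,0,0,0,0,8.8,8, 0,0,0,0,0,9.9,8, 0,0,0,0,0,11,8, 0,0,0,0,0,12.1,8, 0,0,0,0,0,13,8]'
python3 -m creep '[0,0,0,0,0,1.1,8, 0,0,0,0,0,2.2,8, 0,0,0,0,0,3.3,8, 0,0,0,0,0,4.4,8, 0,0,0,0,0,5.5,8, 0,0,0,0,0,6.6,8, 0,0,0,0,0,7.7,8, 0,0,0,0,0,8.8,8, 0,0,0,0,0,9.9,8, 0,0,0,0,0,11,8, 0,0,0,0,0,12.1,8, 0,0,0,0,0,13,8]'
python3 -m creep '[-5.5,4.3,-4,0,0,1,8, -5.5,4.3,-8,0,0,2,8, -5.5,4.3,-12,0,0,3,8, -5.5,4.3,-16,0,0,3.9,8, -5.5,4.3,-16,0,0,3.9,8, -5.5,4.3,-16,0,0,3.9,8, -5.5,4.3,-16,0,0,3.9,8]'
python3 - <<'E'
from h import *
from rol import rollers
stat();save('wrist','wb.png');C=cam('wrist')
for o in rollers(cv2.imread('pics/raw_wb.png'),C):print(o)
from go import go
go(.4135,-.2235,.012,180)
E
```

```text
clock: 25.15
eef_pos: [0.4691, -0.2659, 0.3879]
tool_rot: [-3.139, -0.001, 1.382]
ft_force: [-0.0, -0.1, 0.3]
finger_gap: 0.939
finger_force: 0.0
clock: 26.15
eef_pos: [0.4691, -0.2659, 0.3879]
tool_rot: [-3.139, -0.001, 2.744]
ft_force: [0.2, -0.5, 0.1]
finger_gap: 0.938
finger_force: 0.0
clock: 26.73
eef_pos: [0.4134, -0.2234, 0.2282]
tool_rot: [-3.14, -0.002, -3.139]
ft_force: [0.8, -0.4, -0.3]
finger_gap: 0.934
finger_force: 0.0
{'clock': 26.7333, 'qpos': [-0.5726, -0.1011, 1.5734, -0.0024, 1.6698, -2.1466], 'joint_velocities': [-0.01, -0.0155, -0.0783, 0.0, 0.0093, 0.0003], 'joint_torque': [0.0526, -29.7688, -32.789, -0.0038, -0.1045, -0.028], 'eef_pos': [0.4134, -0.2234, 0.2282], 'tool_rot': [-3.1398, -0.0017, -3.1387], 'ft_force': [0.762, -0.4389, -0.3026], 'torque': [-0.0296, -0.0628, 0.0494], 'finger_force': 0.0, 'finger_gap': 0.934}
([86.7, 40.7], [0.2937, -0.3835], 'dia mm', np.float64(99.6), np.float64(260.5), 11838)
([288.8, 29.6], [0.2837, -0.1903], 'dia mm', np.float64(67.3), np.float64(94.4), 4169)
([413.3, 5.4], [0.2632, -0.0756], 'dia mm', np.float64(15.8), np.float
[... 935 characters left out ...]
t64(61.4), np.float64(76.8), 1822)
([11.1, 179.1], [0.4315, -0.4871], 'dia mm', np.float64(33.9), np.float64(39.7), 517)
([18.9, 245.6], [0.5117, -0.496], 'dia mm', np.float64(61.5), np.float64(153.2), 3255)
([445.6, 273.6], [0.5468, 0.0062], 'dia mm', np.float64(56.0), np.float64(110.7), 1386)
([257.5, 321.7], [0.6169, -0.2178], 'dia mm', np.float64(154.9), np.float64(252.0), 8472)
([79.0, 286.3], [0.5662, -0.4348], 'dia mm', np.float64(55.8), np.float64(69.8), 1359)
([463.4, 299.6], [0.5832, 0.0347], 'dia mm', np.float64(23.5), np.float64(59.1), 480)
([20.1, 309.6], [0.6002, -0.5137], 'dia mm', np.float64(58.2), np.float64(100.6), 1334)
shift [ -0.06   0.06 -21.8 ] turn [ 0.03  0.01 -0.02]
```

```bash
python3 -m creep '[-0.2,0,-4,0,0,0,8.4, -0.2,0,-8,0,0,0,8.4, -0.2,0,-12,0,0,0,8.4, -0.2,0,-16,0,0,0,8.4, -0.2,0,-19,0,0,0,8.4, -0.2,0,-21,0,0,0,8.4, -0.2,0,-21.6,0,0,0,8.4, -0.2,0,-21.6,0,0,0,8.4]'
python3 -m creep '[0,0,-0.2,0,0,0,8, 0,0,-0.4,0,0,0,7.5, 0,0,-0.5,0,0,0,7, 0,0,-0.5,0,0,0,7, 0,0,-0.5,0,0,0,7]'
python3 -m creep '[0,0,0,0,0,0,5, 0,0,0,0,0,0,5, 0,0,0,0,0,0,5, 0,0,0,0,0,0,5, 0,0,0,0,0,0,5, 0,0,0,0,0,0,5]' 30
```

```text
clock: 27.45
eef_pos: [0.4119, -0.2249, 0.0128]
tool_rot: [-3.139, -0.001, -3.14]
ft_force: [0.0, 1.0, 1.0]
finger_gap: 0.981
finger_force: 0.0
clock: 27.87
eef_pos: [0.4115, -0.2249, 0.008]
tool_rot: [-3.138, 0.0, -3.141]
ft_force: [-0.4, -0.2, -0.1]
finger_gap: 0.819
finger_force: 0.0
clock: 28.37
eef_pos: [0.4114, -0.225, 0.0084]
tool_rot: [-3.138, 0.0, -3.141]
ft_force: [-1.7, 1.1, 6.3]
finger_gap: 0.693
finger_force: 31.2
```

```bash
python3 -m creep '[0,0,3,0,0,0,5, 0,0,6,0,0,0,5, 0,0,9,0,0,0,5, 0,0,13,0,0,0,5, 0,0,17,0,0,0,5, 0,0,17,0,0,0,5]'
python3 - <<'E'
from h import *
def S(p,r): return dict(eef_pos=p,tool_rot=r)
C=cam('wrist',S([.4685,-.267,.388],[-3.1382,-.0006,.0127]))
print('journal wa',at(C,84/1.5,191/1.5,.12),'dowel',at(C,124/1.5,122/1.5,.05))
C=cam('wrist',S([.6029,.0176,.2471],[-3.139,-.001,1.95]))
print('journal w9',at(C,140/1.2,230/1.2,.12))
C=cam('wrist')
print('proj of journal top now',proj(C,[.5,-.029,.12]))
save('wrist','wc.png',s=1);save('scene','sc.png',s=1);save('top','tc.png',s=1)
S_=cam('scene');T=cam('top');print(proj(S_,[.5,-.029,.12]),proj(T,[.5,-.029,.12]))
E
python3 go.py .5 -.029 .145 180
```

```text
clock: 28.87
eef_pos: [0.4138, -0.2265, 0.1863]
tool_rot: [-3.131, 0.011, -3.14]
ft_force: [0.7, -0.6, 1.5]
finger_gap: 0.688
finger_force: 32.8
journal wa [ 0.49841684 -0.03109837  0.12      ] dowel [ 0.5514665  -0.03649408  0.05      ]
journal w9 [ 0.49996835 -0.02663668  0.12      ]
proj of journal top now [525.00860545 325.88143665]
[261.18488701 172.03146358] [239.40285185 209.27247447]
shift [ 8.9  19.56 -3.22] turn [ 0.03 -0.   -0.01]
```

```bash
python3 -m creep '[2,4,0,0,0,0,5, 4,8,0,0,0,0,5, 6,12,0,0,0,0,5, 8,16,-1,0,0,0,5, 8.8,19.5,-2,0,0,0,5, 8.8,19.5,-3,0,0,0,5, 8.8,19.5,-3.2,0,0,0,5, 8.8,19.5,-3.2,0,0,0,5, 8.8,19.5,-3.2,0,0,0,5]'
python3 - <<'E'
from h import *
stat();save('wrist','wd.png');C=cam('wrist');print(proj(C,[.4995,-.029,.12])*1.5, proj(C,[.4995,-.029,.155])*1.5)
E
```

```text
clock: 29.77
eef_pos: [0.4985, -0.0307, 0.1447]
tool_rot: [-3.139, -0.002, 3.142]
ft_force: [-0.5, 0.3, -0.8]
finger_gap: 0.689
finger_force: 32.8
{'clock': 29.7667, 'qpos': [-0.1338, 0.0326, 1.6111, -0.0032, 1.4999, -1.7042], 'joint_velocities': [-0.0129, -0.0169, -0.0168, 0.0027, 0.0012, 0.0029], 'joint_torque': [0.8587, -35.395, -34.2041, 0.031, 0.0014, 0.0006], 'eef_pos': [0.4985, -0.0307, 0.1447], 'tool_rot': [-3.1387, -0.0024, 3.1415], 'ft_force': [-0.4861, 0.2575, -0.7693], 'torque': [0.0023, 0.05, 0.0156], 'finger_force': 32.7978, 'finger_gap': 0.6892}
[383.27908105 368.08948467] [383.93448836 423.54193205]
```

View pics/wd.png

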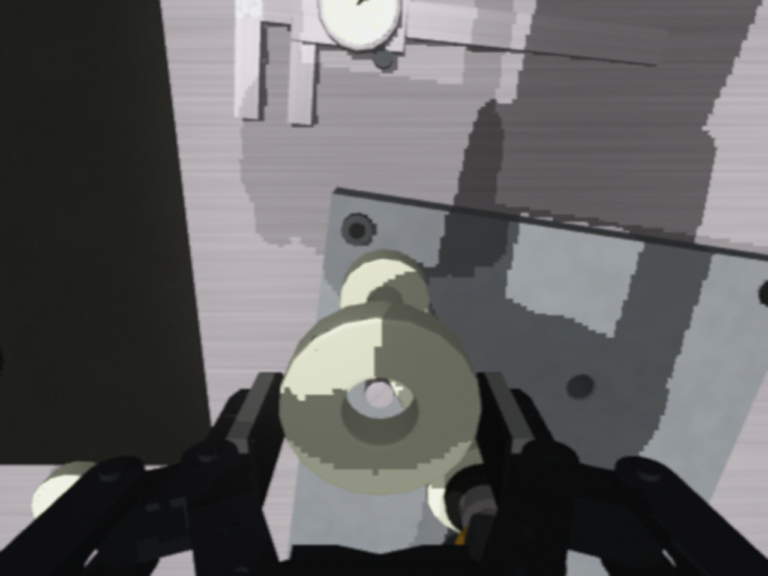

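The held roller is level: outer rim from x 280 to 482, bottom edge 492, bore 342–418. I'll check its centre against the projection.

Run:
```python
from h import *
C=cam('wrist',dict(eef_pos=[.4985,-.0307,.1447],tool_rot=[-3.1387,-.0024,3.1415]))
t=np.linspace(0,6.283,90)
for z in(.150,.1523,.155):
  for x in(.494,.497,.500):
    for r in(.03,):
      q=np.array([proj(C,[x+r*np.cos(a),-.0307+r*np.sin(a),z]) for a in t])*1.5
      b=np.array([proj(C,[x+.011*np.cos(a),-.0307+.011*np.sin(a),z]) for a in t])*1.5
      print(z,x,q.min(0).round(),q.max(0).round(),'bore',b.min(0).round(),b.max(0).round())
```

```text
0.15 0.494 [274. 303.] [480. 485.] bore [339. 366.] [415. 432.]
0.15 0.497 [275. 313.] [479. 493.] bore [340. 375.] [414. 441.]
0.15 0.5 [276. 323.] [479. 501.] bore [340. 384.] [414. 449.]
0.1523 0.494 [273. 306.] [481. 490.] bore [339. 369.] [415. 437.]
0.1523 0.497 [273. 316.] [481. 498.] bore [339. 379.] [415. 445.]
0.1523 0.5 [274. 326.] [480. 506.] bore [339. 388.] [415. 454.]
0.155 0.494 [271. 309.] [483. 496.] bore [338. 374.] [416. 442.]
0.155 0.497 [272. 320.] [483. 504.] bore [338. 384.] [416. 451.]
0.155 0.5 [272. 330.] [482. 512.] bore [339. 393.] [415. 460.]
```

```bash
python3 -m creep '[0.2,0.15,0,0,0,0,5, 0.2,0.15,-0.5,0,0,0,5, 0.2,0.15,-1,0,0,0,5, 0.2,0.15,-1.5,0,0,0,5, 0.2,0.15,-2,0,0,0,5, 0.2,0.15,-2.5,0,0,0,5, 0.2,0.15,-3,0,0,0,5, 0.2,0.15,-3,0,0,0,5]'
```

```text
clock: 30.48
eef_pos: [0.5004, -0.0281, 0.1138]
tool_rot: [-3.139, -0.003, -3.14]
ft_force: [-0.3, 1.2, -1.1]
finger_gap: 0.692
finger_force: 32.8
```

```bash
python3 -m creep '[0,0,-0.6,0,0,0,5, 0,0,-1.2,0,0,0,5, 0,0,-1.8,0,0,0,5, 0,0,-2.4,0,0,0,5, 0,0,-3,0,0,0,5, 0,0,-3.6,0,0,0,5, 0,0,-4.2,0,0,0,5, 0,0,-4.7,0,0,0,5, 0,0,-4.7,0,0,0,5]'
```

```text
clock: 31.23
eef_pos: [0.5004, -0.0281, 0.0669]
tool_rot: [-3.139, -0.003, -3.141]
ft_force: [0.0, 0.2, -1.5]
finger_gap: 0.688
finger_force: 32.8
```

```bash
python3 -m creep '[0,0,0,0,0,0,6.3, 0,0,0,0,0,0,6.8, 0,0,0,0,0,0,7.5, 0,0,0,0,0,0,8, 0,0,0,0,0,0,8, 0,0,0,0,0,0,8, 0,0,3,0,0,0,8, 0,0,6,0,0,0,8, 0,0,9,0,0,0,8, 0,0,12,0,0,0,8, 0,0,15,0,0,0,8, 0,0,16,0,0,0,8]'
python3 -m creep '[-2,-4,0,0,0,0,8, -4,-8,0,0,0,0,8, -5,-12,0,0,0,0,8, -6,-16,0,0,0,0,8, -7,-20,0,0,0,0,8, -7,-24,0,0,0,0,8, -7,-28,0,0,0,0,8, -7.5,-32,0,0,0,0,8, -7.5,-34.5,0,0,0,0,8, -7.5,-34.5,0,0,0,0,8, -7.5,-34.5,0,0,0,0,8, -7.5,-34.5,0,0,0,0,8]'
cat > look.py <<'E'
from h import *
from rol import rollers
import sys
stat();fn=sys.argv[1];save('wrist',fn);C=cam('wrist');S=cam('scene');save('scene','s'+fn);T=cam('top');save('top','t'+fn)
for n,c in(('',C),('s',S)):
    for o in rollers(cv2.imread('pics/raw_'+n+fn),c):
        if 45<o[3]<70 and 50<o[4]<75: print(n,o)
E
python3 look.py we.png
```

```text
clock: 32.23
eef_pos: [0.5024, -0.0283, 0.2336]
tool_rot: [-3.138, 0.007, -3.14]
ft_force: [0.1, -0.2, 0.9]
finger_gap: 0.939
finger_force: 0.0
clock: 33.23
eef_pos: [0.4261, -0.3726, 0.2276]
tool_rot: [-3.14, -0.001, -3.14]
ft_force: [-0.3, 0.5, 0.3]
finger_gap: 0.934
finger_force: 0.0
{'clock': 33.2333, 'qpos': [-0.7828, 0.1713, 1.2955, -0.002, 1.6746, -2.355], 'joint_velocities': [0.0205, -0.0199, 0.0068, -0.0007, 0.0021, -0.003], 'joint_torque': [-1.0191, -42.1426, -36.1235, -0.0626, -0.0351, -0.0106], 'eef_pos': [0.4261, -0.3726, 0.2276], 'tool_rot': [-3.14, -0.0013, -3.1403], 'ft_force': [-0.3053, 0.5261, 0.2973], 'torque': [-0.0265, -0.0101, 0.0073], 'finger_force': 0.0, 'finger_gap': 0.9336}
 ([250.2, 162.6], [0.4237, -0.3747], 'dia mm', np.float64(57.0), np.float64(58.8), 2072)
 ([202.4, 277.4], [0.5635, -0.4318], 'dia mm', np.float64(53.0), np.float64(61.1), 1489)
s ([157.7, 222.0], [0.4277, -0.3781], 'dia mm', np.float64(45.7), np.float64(58.8), 182)
s ([159.5, 263.0], [0.567, -0.435], 'dia mm', np.float64(50.0), np.float64(60.9), 232)
s ([422.3, 364.6], [1.2128, 0.0313], 'dia mm', np.float64(45.9), np.float64(59.3), 161)
```

```bash
python3 -m creep '[-0.2,-0.15,-4,0,0,0,8.4, -0.2,-0.15,-8,0,0,0,8.4, -0.2,-0.15,-12,0,0,0,8.4, -0.2,-0.15,-16,0,0,0,8.4, -0.2,-0.15,-19,0,0,0,8.4, -0.2,-0.15,-21,0,0,0,8.4, -0.2,-0.15,-21.5,0,0,0,8, -0.2,-0.15,-21.9,0,0,0,7.5, -0.2,-0.15,-21.9,0,0,0,7, -0.2,-0.15,-21.9,0,0,0,7, -0.2,-0.15,-21.9,0,0,0,7]'
python3 -m creep '[0,0,0,0,0,0,5, 0,0,0,0,0,0,5, 0,0,0,0,0,0,5, 0,0,0,0,0,0,5, 0,0,0,0,0,0,5, 0,0,0,0,0,0,5]' 30
python3 -m creep '[0,0,3,0,0,0,5, 0,0,6,0,0,0,5, 0,0,9,0,0,0,5, 0,0,12,0,0,0,5, 0,0,15,0,0,0,5, 0,0,17,0,0,0,5, 0,0,17,0,0,0,5, 0,0,17,0,0,0,5]'
python3 go.py .5004 -.029 .145 180
```

```text
clock: 34.3
eef_pos: [0.425, -0.3754, 0.0114]
tool_rot: [-3.136, 0.002, -3.14]
ft_force: [-0.4, 0.3, -0.1]
finger_gap: 0.821
finger_force: 0.0
clock: 34.8
eef_pos: [0.4249, -0.3754, 0.0115]
tool_rot: [-3.137, 0.002, -3.14]
ft_force: [-1.2, 1.6, 6.2]
finger_gap: 0.688
finger_force: 30.9
clock: 35.47
eef_pos: [0.4245, -0.3751, 0.181]
tool_rot: [-3.136, 0.002, -3.141]
ft_force: [0.6, -0.1, -0.5]
finger_gap: 0.683
finger_force: 32.6
shift [ 7.59 34.61 -3.6 ] turn [ 0.05  0.02 -0.01]
```

```bash
python3 -m creep '[1,4,0,0,0,0,5, 2,8,0,0,0,0,5, 3,12,0,0,0,0,5, 4,16,0,0,0,0,5, 5,20,0,0,0,0,5, 6,24,0,0,0,0,5, 7,28,0,0,0,0,5, 7.6,32,-1,0,0,0,5, 7.6,34.6,-2.5,0,0,0,5, 7.6,34.6,-3.4,0,0,0,5, 7.6,34.6,-3.4,0,0,0,5, 7.6,34.6,-3.4,0,0,0,5]'
python3 -m creep '[0,0,-0.5,0,0,0,5, 0,0,-1,0,0,0,5, 0,0,-1.5,0,0,0,5, 0,0,-2,0,0,0,5, 0,0,-2.5,0,0,0,5, 0,0,-3,0,0,0,5, 0,0,-3,0,0,0,5]'
```

```text
clock: 36.47
eef_pos: [0.4993, -0.0289, 0.1439]
tool_rot: [-3.139, -0.004, -3.14]
ft_force: [-0.7, 0.3, 0.6]
finger_gap: 0.683
finger_force: 32.6
clock: 37.05
eef_pos: [0.4994, -0.0287, 0.1139]
tool_rot: [-3.139, -0.003, -3.141]
ft_force: [0.4, -0.6, -0.3]
finger_gap: 0.688
finger_force: 32.6
```

```bash
python3 -m creep '[0,0,-0.6,0,0,0,5, 0,0,-1.2,0,0,0,5, 0,0,-1.8,0,0,0,5, 0,0,-2.4,0,0,0,5, 0,0,-2.9,0,0,0,5, 0,0,-2.9,0,0,0,5]'
python3 -m creep '[0,0,0,0,0,0,6.3, 0,0,0,0,0,0,6.8, 0,0,0,0,0,0,7.5, 0,0,0,0,0,0,8, 0,0,0,0,0,0,8, 0,0,0,0,0,0,8, 0,0,3,0,0,0,8, 0,0,6,0,0,0,8, 0,0,9,0,0,0,8, 0,0,12,0,0,0,8, 0,0,14,0,0,0,8, 0,0,14,0,0,0,8]'
python3 -m creep '[1,-4,0,0,0,0,8, 2,-8,0,0,0,0,8, 3,-12,0,0,0,0,8, 4,-16,0,0,0,0,8, 5,-20,0,0,0,0,8, 6,-24,0,0,0,0,8, 6.3,-28,0,0,0,0,8, 6.3,-32,0,0,0,0,8, 6.3,-36,0,0,0,0,8, 6.3,-40,0,0,0,0,8, 6.3,-40,0,0,0,0,8, 6.3,-40,0,0,0,0,8]'
python3 look.py wf.png
```

```text
clock: 37.55
eef_pos: [0.4993, -0.0286, 0.0848]
tool_rot: [-3.139, -0.003, -3.141]
ft_force: [0.1, 0.0, -0.8]
finger_gap: 0.682
finger_force: 32.6
clock: 38.55
eef_pos: [0.5018, -0.0289, 0.2319]
tool_rot: [-3.138, 0.008, -3.141]
ft_force: [0.9, -0.8, 0.5]
finger_gap: 0.936
finger_force: 0.0
clock: 39.55
eef_pos: [0.562, -0.4307, 0.223]
tool_rot: [-3.142, -0.004, 3.139]
ft_force: [0.6, -0.0, -0.6]
finger_gap: 0.94
finger_force: 0.0
{'clock': 39.55, 'qpos': [-0.7051, 0.6039, 0.7591, -0.0025, 1.7815, -2.2742], 'joint_velocities': [0.0531, -0.0654, 0.0356, 0.0104, 0.0029, 0.0082], 'joint_torque': [-2.4771, -58.2338, -37.0912, -0.2361, -0.0374, -0.1153], 'eef_pos': [0.562, -0.4307, 0.223], 'tool_rot': [-3.1416, -0.0038, 3.1394], 'ft_force': [0.5836, -0.0035, -0.6084], 'torque': [0.0135, -0.018, 0.0151], 'finger_force': 0.0, 'finger_gap': 0.9395}
 ([250.5, 167.6], [0.5643, -0.4309], 'dia mm', np.float64(54.1), np.float64(58.5), 1934)
s ([241.9, 128.7], [0.2122, 0.0646], 'dia mm', np.float64(46.9), np.float64(61.4), 159)
s ([159.4, 262.9], [0.5668, -0.4353], 'dia mm', np.float64(48.1), np.float64(61.4), 225)
```

```bash
python3 -m creep '[0.25,0,-4,0,0,0,8.4, 0.25,0,-8,0,0,0,8.4, 0.25,0,-12,0,0,0,8.4, 0.25,0,-16,0,0,0,8.4, 0.25,0,-19,0,0,0,8.4, 0.25,0,-20.5,0,0,0,8.4, 0.25,0,-21,0,0,0,8, 0.25,0,-21.3,0,0,0,7.5, 0.25,0,-21.3,0,0,0,7, 0.25,0,-21.3,0,0,0,7, 0.25,0,-21.3,0,0,0,7]'
python3 -m creep '[0,0,0,0,0,0,5, 0,0,0,0,0,0,5, 0,0,0,0,0,0,5, 0,0,0,0,0,0,5, 0,0,0,0,0,0,5, 0,0,0,0,0,0,5]' 30
python3 -m creep '[0,0,3,0,0,0,5, 0,0,6,0,0,0,5, 0,0,9,0,0,0,5, 0,0,12,0,0,0,5, 0,0,15,0,0,0,5, 0,0,17,0,0,0,5, 0,0,17,0,0,0,5, 0,0,17,0,0,0,5]'
python3 go.py .500 -.0288 .145 180
```

```text
clock: 40.62
eef_pos: [0.5666, -0.4295, 0.0161]
tool_rot: [-3.136, 0.003, -3.14]
ft_force: [0.4, -0.5, 1.0]
finger_gap: 0.818
finger_force: 0.0
clock: 41.12
eef_pos: [0.5663, -0.4293, 0.0155]
tool_rot: [-3.137, 0.002, -3.141]
ft_force: [-0.7, -0.1, 5.9]
finger_gap: 0.666
finger_force: 31.8
clock: 41.78
eef_pos: [0.5659, -0.429, 0.1848]
tool_rot: [-3.137, 0.002, -3.141]
ft_force: [-0.1, -1.3, -1.0]
finger_gap: 0.667
finger_force: 32.6
shift [-6.59 40.02 -3.98] turn [ 0.04  0.02 -0.01]
```

Grip is shallow (TCP 15.5 mm up). I'll set it down and regrip it lower.

```bash
python3 -m creep '[0,0,-4,0,0,0,5, 0,0,-8,0,0,0,5, 0,0,-12,0,0,0,5, 0,0,-15,0,0,0,5, 0,0,-16.9,0,0,0,5, 0,0,-16.9,0,0,0,5, 0,0,-16.9,0,0,0,6.3, 0,0,-16.9,0,0,0,7, 0,0,-16.9,0,0,0,7, 0,0,-17.3,0,0,0,7, 0,0,-17.6,0,0,0,7, 0,0,-17.6,0,0,0,7]'
python3 -m creep '[-0.1,0,0,0,0,0,7, -0.1,0,0,0,0,0,5, -0.1,0,0,0,0,0,5, -0.1,0,0,0,0,0,5, -0.1,0,0,0,0,0,5, -0.1,0,0,0,0,0,5, -0.1,0,0,0,0,0,5]' 30
```

```text
clock: 42.78
eef_pos: [0.5651, -0.4284, 0.0062]
tool_rot: [-3.14, -0.002, -3.141]
ft_force: [0.4, -0.3, 0.4]
finger_gap: 0.821
finger_force: 0.0
clock: 43.37
eef_pos: [0.5646, -0.4288, 0.0075]
tool_rot: [-3.139, -0.0, -3.141]
ft_force: [-0.6, 0.3, 2.3]
finger_gap: 0.669
finger_force: 33.3
```

```bash
python3 -m creep '[0,0,3,0,0,0,5, 0,0,6,0,0,0,5, 0,0,9,0,0,0,5, 0,0,12,0,0,0,5, 0,0,15,0,0,0,5, 0,0,17,0,0,0,5, 0,0,17,0,0,0,5, 0,0,17,0,0,0,5, 0,0,17,0,0,0,5]'
python3 - <<'E'
from h import *
s=monitor.state();stat();save('wrist','wg.png');C=cam('wrist',s)
im=cv2.imread('pics/raw_wg.png').astype(int);im0=cv2.imread('pics/raw_wd.png').astype(int)
g=im.min(2);x=253
print('col',[int(g[y,x]) for y in range(190,345,3)])
print('row y=290',[int(g[290,q]) for q in range(175,335,4)])
p=s['eef_pos']
t=np.linspace(0,6.283,90)
for z in(p[2]+.006,p[2]+.0085):
  for dx in(-.004,0,.004):
    for r in(.03,.011):
      q=np.array([proj(C,[p[0]+dx+r*np.cos(a),p[1]+r*np.sin(a),z]) for a in t])
      print(round(z-p[2],4),dx,r,q.min(0).round(1),q.max(0).round(1))
E
```

```text
clock: 44.12
eef_pos: [0.5641, -0.4283, 0.1751]
tool_rot: [-3.141, -0.003, -3.141]
ft_force: [-0.0, -0.2, -1.6]
finger_gap: 0.673
finger_force: 33.2
{'clock': 44.1167, 'qpos': [-0.7006, 0.6115, 0.8429, -0.0025, 1.6889, -2.2727], 'joint_velocities': [-0.0009, 0.0165, 0.0194, 0.0004, 0.0014, -0.0001], 'joint_torque': [0.0276, -62.3663, -38.1559, -0.0103, 0.0021, -0.0], 'eef_pos': [0.5641, -0.4283, 0.1751], 'tool_rot': [-3.1408, -0.0029, -3.1405], 'ft_force': [-0.0393, -0.242, -1.5728], 'torque': [0.0099, 0.001, -0.0124], 'finger_force': 33.1525, 'finger_gap': 0.6733}
col [45, 48, 107, 120, 123, 110, 244, 240, 239, 239, 239, 239, 238, 238, 238, 238, 238, 238, 237, 226, 223, 220, 218, 221, 219, 218, 218, 218, 210, 101, 98, 100, 100, 99, 106, 128, 124, 125, 124, 125, 123, 124, 136, 170, 169, 169, 215, 217, 223, 217, 215, 217]
row y=290 [29, 29, 29, 29, 108, 124, 125, 125, 125, 125, 124, 125, 125, 126, 126, 126, 117, 105, 102, 100, 100, 101, 106, 121, 124, 124, 125, 123, 123, 123, 123, 123, 123, 123, 123, 89, 16, 15, 15, 15]
0.006 -0.004 0.03 [182.7 203.7] [320.1 325.2]
0.006 -0.004 0.011 [226.3 245.6] [276.6 290. ]
0.006 0 0.03 [183.3 212.8] [319.6 332.3]
0.006 0 0.011 [226.5 254. ] [276.4 297.7]
0.006 0.004 0.03 [183.9 221.8] [319.  339.3]
0.006 0.004 0.011 [226.7 262.2] [276.2 305.2]
0.0085 -0.004 0.03 [181.5 205.7] [321.3 329. ]
0.0085 -0.004 0.011 [225.8 248.3] [277.  293.3]
0.0085 0 0.03 [182.1 215. ] [320.7 336.1]
0.0085 0 0.011 [226.1 256.8] [276.7 301. ]
0.0085 0.004 0.03 [182.7 224.1] [320.1 343.2]
0.0085 0.004 0.011 [226.3 265.2] [276.5 308.7]
```

```bash
python3 go.py .5018 -.0288 .145 180
python3 -m creep '[-1,4,0,0,0,0,5, -2,8,0,0,0,0,5, -3,12,0,0,0,0,5, -4,16,0,0,0,0,5, -5,20,0,0,0,0,5, -6,24,0,0,0,0,5, -6.2,28,0,0,0,0,5, -6.2,32,0,0,0,0,5, -6.2,36,0,0,0,0,5, -6.2,39,0,0,0,0,5, -6.2,39.9,-1.5,0,0,0,5, -6.2,39.9,-3,0,0,0,5]'
python3 -m creep '[0,0,0,0,0,0,5, 0,0,0,0,0,0,5]'
python3 go.py .5018 -.0288 .112 180
```

```text
shift [-6.21 39.93 -2.94] turn [-0.   -0.04 -0.01]
clock: 45.17
eef_pos: [0.5022, -0.027, 0.1461]
tool_rot: [-3.14, -0.001, -3.137]
ft_force: [-1.0, -0.0, -0.3]
finger_gap: 0.674
finger_force: 33.1
clock: 45.33
eef_pos: [0.5015, -0.0295, 0.1455]
tool_rot: [-3.139, -0.005, -3.14]
ft_force: [-0.3, 0.5, -0.9]
finger_gap: 0.675
finger_force: 33.1
shift [ 0.03  0.07 -3.35] turn [ 0.02 -0.05 -0.01]
```

```bash
python3 -m creep '[0,0,-0.5,0,0,0,5, 0,0,-1,0,0,0,5, 0,0,-1.5,0,0,0,5, 0,0,-2,0,0,0,5, 0,0,-2.5,0,0,0,5, 0,0,-3,0,0,0,5, 0,0,-3.4,0,0,0,5, 0,0,-3.4,0,0,0,5]'
python3 -m creep '[0,0,-0.5,0,0,0,5, 0,0,-1,0,0,0,5, 0,0,-1.3,0,0,0,5, 0,0,-1.3,0,0,0,5]'
```

```text
clock: 46.0
eef_pos: [0.502, -0.0296, 0.1121]
tool_rot: [-3.139, -0.002, -3.141]
ft_force: [-0.1, -0.5, -0.4]
finger_gap: 0.671
finger_force: 33.1
clock: 46.33
eef_pos: [0.5021, -0.0296, 0.0993]
tool_rot: [-3.139, -0.002, -3.141]
ft_force: [-1.0, -1.4, -0.3]
finger_gap: 0.674
finger_force: 33.1
```

```bash
python3 -m creep '[0,0,0,0,0,0,6.3, 0,0,0,0,0,0,6.8, 0,0,0,0,0,0,7.5, 0,0,0,0,0,0,8, 0,0,0,0,0,0,8, 0,0,0,0,0,0,8, 0,0,3,0,0,0,8, 0,0,6,0,0,0,8, 0,0,9,0,0,0,8, 0,0,12,0,0,0,8, 0,0,13,0,0,0,8, 0,0,13,0,0,0,8]'
python3 -m creep '[0,-4,0,0,0,0,8, 0,-8,0,0,0,0,8, 2,-12,0,0,0,0,8, 5,-16,0,0,0,0,8, 8,-19,0,0,0,0,8, 11,-20,0,0,0,0,8, 14,-20,0,0,0,0,8, 15.2,-20,0,0,0,0,8, 15.2,-20,0,0,0,0,8, 15.2,-20,0,0,0,0,8, 15.2,-20,0,0,0,0,8]'
python3 look.py wh.png
```

```text
clock: 47.33
eef_pos: [0.5037, -0.0298, 0.2337]
tool_rot: [-3.138, 0.006, -3.141]
ft_force: [0.1, 0.1, 0.1]
finger_gap: 0.935
finger_force: 0.0
clock: 48.25
eef_pos: [0.6538, -0.2295, 0.2292]
tool_rot: [-3.139, -0.002, -3.141]
ft_force: [-0.4, -0.4, 0.1]
finger_gap: 0.934
finger_force: 0.0
{'clock': 48.25, 'qpos': [-0.3898, 0.5513, 0.8193, -0.003, 1.7723, -1.9622], 'joint_velocities': [-0.0022, -0.0283, -0.0005, 0.0007, 0.0041, 0.0036], 'joint_torque': [0.1447, -55.9734, -36.0372, 0.0013, -0.0286, 0.0014], 'eef_pos': [0.6538, -0.2295, 0.2292], 'tool_rot': [-3.1394, -0.0024, -3.1405], 'ft_force': [-0.3808, -0.3876, 0.1174], 'torque': [-0.0178, 0.02, -0.0151], 'finger_force': 0.0, 'finger_gap': 0.9344}
 ([282.5, 120.9], [0.6078, -0.1988], 'dia mm', np.float64(56.7), np.float64(59.2), 1971)
s ([233.2, 238.5], [0.6105, -0.2017], 'dia mm', np.float64(47.4), np.float64(54.8), 186)
```

Roller D was knocked to (0.608,-0.199). I'll re-centre and look again.

```bash
python3 -m creep '[-2,1.5,0,0,0,0,8, -4.6,3.1,0,0,0,0,8, -4.6,3.1,0,0,0,0,8, -4.6,3.1,0,0,0,0,8, -4.6,3.1,0,0,0,0,8, -4.6,3.1,0,0,0,0,8]'
python3 look.py wi.png
```

```text
clock: 48.9
eef_pos: [0.6092, -0.1993, 0.2315]
tool_rot: [-3.138, 0.002, -3.141]
ft_force: [-0.6, -0.5, 0.2]
finger_gap: 0.936
finger_force: 0.0
{'clock': 48.9, 'qpos': [-0.3725, 0.385, 1.0333, -0.0029, 1.7204, -1.9444], 'joint_velocities': [-0.001, 0.0166, -0.0088, 0.0005, 0.0008, -0.0005], 'joint_torque': [0.1585, -51.6744, -35.6519, -0.0048, 0.0095, -0.001], 'eef_pos': [0.6092, -0.1993, 0.2315], 'tool_rot': [-3.1378, 0.0017, -3.1409], 'ft_force': [-0.5572, -0.5463, 0.1593], 'torque': [-0.0198, 0.0256, 0.0081], 'finger_force': 0.0, 'finger_gap': 0.9365}
 ([253.3, 162.2], [0.6074, -0.1987], 'dia mm', np.float64(55.7), np.float64(57.5), 1903)
s ([233.2, 238.6], [0.6108, -0.2018], 'dia mm', np.float64(47.8), np.float64(56.3), 198)
```

```bash
python3 -m creep '[-0.15,0,-4,0,0,0,8.4, -0.15,0,-8,0,0,0,8.4, -0.15,0,-12,0,0,0,8.4, -0.15,0,-16,0,0,0,8.4, -0.15,0,-19,0,0,0,8.4, -0.15,0,-21,0,0,0,8.4, -0.15,0,-22,0,0,0,8, -0.15,0,-22.2,0,0,0,7.5, -0.15,0,-22.2,0,0,0,7, -0.15,0,-22.2,0,0,0,7, -0.15,0,-22.2,0,0,0,7]'
python3 go.py .6074 -.199 .008 180
```

```text
clock: 49.97
eef_pos: [0.6084, -0.1992, 0.0106]
tool_rot: [-3.137, 0.003, -3.141]
ft_force: [0.4, -0.2, 0.2]
finger_gap: 0.821
finger_force: 0.0
shift [-0.1   0.02 -0.26] turn [ 0.04  0.03 -0.01]
```

```bash
python3 -m creep '[-0.1,0,-0.2,0,0,0,7, -0.1,0,-0.2,0,0,0,7, -0.1,0,-0.2,0,0,0,5, -0.1,0,-0.2,0,0,0,5, -0.1,0,-0.2,0,0,0,5, -0.1,0,-0.2,0,0,0,5, -0.1,0,-0.2,0,0,0,5, -0.1,0,-0.2,0,0,0,5]' 30
python3 -m creep '[0,0,3,0,0,0,5, 0,0,6,0,0,0,5, 0,0,9,0,0,0,5, 0,0,12,0,0,0,5, 0,0,15,0,0,0,5, 0,0,17,0,0,0,5, 0,0,17,0,0,0,5, 0,0,17,0,0,0,5, 0,0,17,0,0,0,5]'
python3 - <<'E'
from h import *
s=monitor.state();stat();save('wrist','wj.png');C=cam('wrist',s)
g=cv2.imread('pics/raw_wj.png').min(2)
print('col',[(y,int(g[y,253])) for y in range(190,345,4)])
E
python3 go.py .5018 -.0288 .149 180
```

```text
clock: 50.63
eef_pos: [0.6065, -0.1988, 0.0073]
tool_rot: [-3.138, 0.001, -3.141]
ft_force: [-1.0, 0.4, 6.0]
finger_gap: 0.691
finger_force: 32.7
clock: 51.38
eef_pos: [0.6054, -0.1984, 0.1742]
tool_rot: [-3.14, -0.003, -3.141]
ft_force: [0.6, 0.7, -1.2]
finger_gap: 0.686
finger_force: 32.7
{'clock': 51.3833, 'qpos': [-0.3735, 0.3972, 1.1314, -0.0028, 1.6155, -1.9455], 'joint_velocities': [0.0008, 0.0145, 0.0163, -0.0001, 0.0019, 0.0007], 'joint_torque': [0.0194, -53.8692, -37.5805, -0.0105, -0.0036, -0.0001], 'eef_pos': [0.6054, -0.1984, 0.1742], 'tool_rot': [-3.1399, -0.0034, -3.1405], 'ft_force': [0.6484, 0.6982, -1.2086], 'torque': [0.0076, -0.0036, 0.0005], 'finger_force': 32.7288, 'finger_gap': 0.6858}
col [(190, 46), (194, 46), (198, 57), (202, 126), (206, 124), (210, 120), (214, 123), (218, 125), (222, 243), (226, 239), (230, 238), (234, 238), (238, 238), (242, 238), (246, 238), (250, 238), (254, 238), (258, 235), (262, 218), (266, 219), (270, 217), (274, 217), (278, 212), (282, 218), (286, 149), (290, 98), (294, 100), (298, 99), (302, 101), (306, 128), (310, 125), (314, 137), (318, 171), (322, 172), (326, 171), (330, 171), (334, 169), (338, 60), (342, 16)]
shift [-10.34  16.96  -2.47] turn [ 0.01 -0.04 -0.01]
```

```bash
python3 -m creep '[-2,4,0,0,0,0,5, -4,8,0,0,0,0,5, -6,11,0,0,0,0,5, -8,13,0,0,0,0,5, -10,15,0,0,0,0,5, -10.8,16.9,-1,0,0,0,5, -10.8,16.9,-2.4,0,0,0,5, -10.8,16.9,-2.4,0,0,0,5, -10.8,16.9,-2.4,0,0,0,5, -10.8,16.9,-2.4,0,0,0,5]'
python3 go.py .4975 -.029 .113 180
```

```text
clock: 52.27
eef_pos: [0.4981, -0.0301, 0.1521]
tool_rot: [-3.139, -0.002, -3.141]
ft_force: [0.1, 0.5, 0.3]
finger_gap: 0.688
finger_force: 32.7
shift [-0.06  0.11 -3.91] turn [ 0.03 -0.01 -0.01]
```

```bash
python3 -m creep '[-0.1,0.1,-0.5,0,0,0,5, -0.1,0.1,-1,0,0,0,5, -0.1,0.1,-1.5,0,0,0,5, -0.1,0.1,-2,0,0,0,5, -0.1,0.1,-2.5,0,0,0,5, -0.1,0.1,-3,0,0,0,5, -0.1,0.1,-3.5,0,0,0,5, -0.1,0.1,-3.9,0,0,0,5, -0.1,0.1,-3.9,0,0,0,5]'
```

```text
clock: 53.02
eef_pos: [0.4966, -0.0286, 0.1122]
tool_rot: [-3.139, -0.002, -3.141]
ft_force: [-0.9, 0.0, -0.7]
finger_gap: 0.691
finger_force: 32.7
```

```bash
python3 -m creep '[0,0,0,0,0,0,6.3, 0,0,0,0,0,0,6.8, 0,0,0,0,0,0,7.5, 0,0,0,0,0,0,8, 0,0,0,0,0,0,8, 0,0,0,0,0,0,8, 0,0,3,0,0,0,8, 0,0,6,0,0,0,8, 0,0,9,0,0,0,8, 0,0,12,0,0,0,8, 0,0,13,0,0,0,8, 0,0,13,0,0,0,8]'
python3 -m creep '[0,-4,1,0,0,0,8, 2,-8,2,0,0,0,8, 2,-8,2,0,0,0,8, 2,-8,2,0,0,0,8, 2,-8,2,0,0,0,8]'
python3 - <<'E'
from h import *
save('wrist','wk.png',s=1)
stat()
C=cam('wrist');u,v=proj(C,[.4995,-.029,.1]);print(u,v,'jrn top',proj(C,[.4995,-.029,.12]))
im=cv2.imread('pics/raw_wk.png');x0=int(np.clip(u-90,0,332));y0=int(np.clip(v-75,0,234))
a=cv2.resize(im[y0:y0+150,x0:x0+180],(720,600),interpolation=cv2.INTER_CUBIC);print(x0,y0)
save('scene','sk.png');b=cv2.imread('pics/raw_sk.png')
b1=cv2.resize(b[100:260,200:420],(400,290));
c=cv2.resize(b[155:200,235:290],(400,300),interpolation=cv2.INTER_CUBIC)
cv2.imwrite('pics/fin.png',np.hstack([cv2.resize(a,(400,590)),np.vstack([b1,c])]))
E
```

```text
clock: 54.02
eef_pos: [0.4982, -0.0288, 0.2465]
tool_rot: [-3.138, 0.005, -3.141]
ft_force: [-0.2, 0.1, 0.2]
finger_gap: 0.941
finger_force: 0.0
clock: 54.43
eef_pos: [0.5166, -0.1085, 0.2612]
tool_rot: [-3.14, -0.004, -3.141]
ft_force: [-0.0, 0.9, -0.1]
finger_gap: 0.938
finger_force: 0.0
{'clock': 54.4833, 'qpos': [-0.2747, 0.0576, 1.3512, -0.0024, 1.7356, -1.8473], 'joint_velocities': [0.0141, -0.0138, 0.0002, -0.0028, 0.0027, -0.0024], 'joint_torque': [-0.7509, -38.1523, -36.4184, -0.0485, -0.0209, -0.0064], 'eef_pos': [0.5165, -0.1079, 0.2615], 'tool_rot': [-3.14, -0.0033, -3.1402], 'ft_force': [-0.6679, 0.2272, 0.4929], 'torque': [0.0578, -0.0746, 0.0138], 'finger_force': 0.0, 'finger_gap': 0.9358}
339.51161058173506 159.63475359416995 jrn top [345.34708643 164.53856394]
249 84
```

View pics/fin.png

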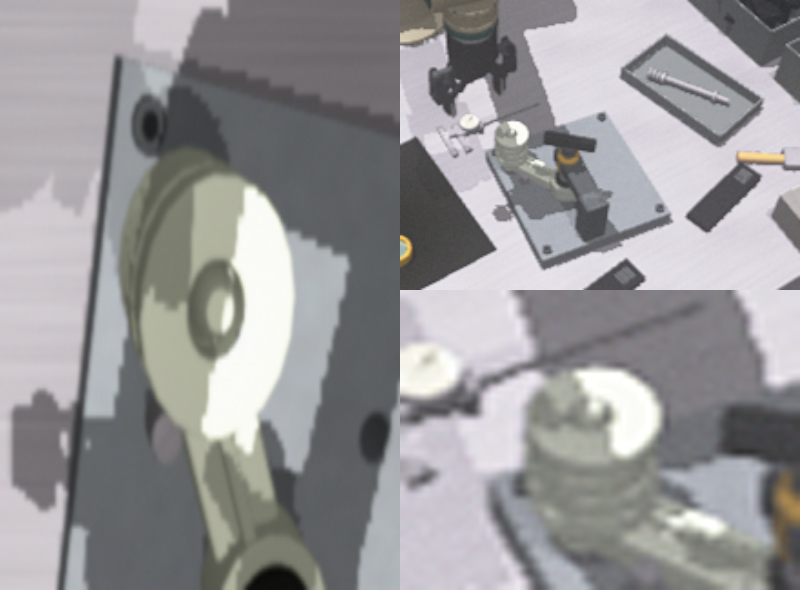

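All four rollers are stacked on the journal with its tip centred in the bore at (218,308), the arm rests against the dowel, the pin lies in the tray, and the gripper is clear.

```bash
python3 -c "
from cell import close_job
print(close_job())"
```

```text
the job is handed in; nothing more can be done
None
```

I handed the job in and got no pass or fail result back; the final pictures show the follower at the stop dowel, all four white rollers stacked on its journal and the pin lying in the tray, and the screw was turned back to about its starting tightness (clamp force not measured).

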